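Zero the kitchen scale and tip the clementines in

TASK

Get all the clementines, those in the green trug and those lying loose on the worktop, onto the kitchen scale ready to be weighed. First take the spice jar out of the scale's pan and stand it on the blue tray, then, with the pan empty, turn the red zero knob until the dial's red zero block lies under the needle's tip, and let go of the knob. Empty the trug by bringing its end lip down close over the pan before you tip it, so that its fruit rolls in and does not drop or bounce out, set any loose ones in by hand without dropping them, and stand the empty trug back on the chopping board, leaving the pepper jar, mug and soap bottle alone.

Things in the scene. Friction and masses are not known exactly. Their poses are not given: they have to be found in the camera images.
- pan_floor (a point): centre of the inner floor of the scale's round steel pan: open, 260 mm across, rim 47 mm above this point; floor flat to 60 mm from the centre, rising 10 mm by 105 mm, then a steep wall. Empty, this point is 67 mm above the worktop; the pan is sprung, sinking 6 mm per kg. The pale housing, 55 mm high, 230 mm wide, reaches 110 mm along the point's +x and 265 mm along -x, as a flat deck with dial and knob
- needle_hub (a point): axis of the black needle, at the centre of the round white dial card (132 mm across, facing up) on the scale's deck, 61 mm above the worktop, 195 mm from the pan's centre towards -x of pan_floor
- needle_tip (a point): the needle's tip, 52 mm from the hub, roughly on the pan's side of it when the pan is empty. Seen from above it swings clockwise when the pan is loaded (2.6 rad per kg)
- zero_mark (a point): the zero point on the dial card, 52 mm from the hub, at the inner part of a red block 8 mm wide: the scale is at zero when this point lies under the needle's tip. The zero knob turns the card about the hub, the same way round, by a quarter of the knob's angle. At the start the block lies anticlockwise of the needle
- zero_knob_grip (a point): centre of the red bar of the zero knob on the scale's deck, 82 mm above the worktop. Bar 42 mm long (x axis), 14 mm wide (y axis), top 15 mm above this point, deck 27 mm below. The knob turns about the vertical, 3 rad either way from its middle, and stays where left (friction 0.03 N m). Turned clockwise (from above) it turns the dial card clockwise
- spice_jar_center (a point): centre of the amber spice jar with the RED cap, 48 mm across, 100 mm tall, 180 g; z axis up through the jar. It stands in the scale's pan at the start
- tray_in (a point): centre of the inner floor of the blue tray, 240 mm (x axis) by 120 mm (y axis), with a rim 10 mm above this floor, fixed; the floor is 4 mm above the worktop. The pepper jar stands 75 mm from the centre towards +x
- trug_handle (a point): centre of the handle bar of the green trug (220 g): bar 14 mm thick (x axis, grip across it), 26 mm high, 150 mm long (y axis), black in the middle, 117 mm above the trug's underside. Boat-shaped: flat floor 5 mm thick, 110 mm long (x axis), 132 mm wide; both ends are ramps rising at 28 degrees to open lips; side walls 56 to 64 mm high, 142 mm wide outside. z axis up when it stands
- trug_lip_a (a point): middle of the lip at the trug's +x end, 123 mm along x from the handle and 76 mm lower
- trug_lip_b (a point): the same at its -x end
- trug_middle (a point): point inside the trug, 30 mm above its inside floor, below the handle
- board_top (a point): centre of the upper face of the wooden chopping board, 200 mm (x axis) by 300 mm (y axis), fixed, upper face 18 mm above the worktop; the trug stands on it at the start with its long axis along the board's y axis, more or less
- clem_a_center (a point): clementine, an orange ball 60 mm across, about 100 g, in the trug at the start; its centre. May be absent
- clem_b_center (a point): clementine, an orange ball 60 mm across, about 100 g, in the trug at the start; its centre. May be absent
- clem_c_center (a point): clementine, an orange ball 60 mm across, about 100 g, in the trug at the start; its centre. May be absent
- clem_d_center (a point): clementine, an orange ball 60 mm across, about 100 g, loose on the worktop at the start; its centre. May be absent
- clem_e_center (a point): clementine, an orange ball 60 mm across, about 100 g, loose on the worktop at the start; its centre. May be absent
- clem_f_center (a point): clementine, an orange ball 60 mm across, about 100 g, loose on the worktop at the start; its centre. May be absent
- pepper_jar_center (a point): centre of the pepper jar (amber, BLACK cap, 48 mm across, 100 mm tall), on the tray; leave it alone
- mug_rim (a point): centre of the mouth of a blue mug, 80 mm across, 90 mm tall; leave it alone
- soap_center (a point): centre of a green soap bottle, 56 mm across, 170 mm tall; leave it alone
Mind the look-alikes: they are no part of the job. What is shaped like the part that bears clem_e_center but pink is not meant.

How it is judged:
By the outcome, as a careful person would: the job done as asked, in the order asked, and still so for the second after the job is handed in, with the robot touching nothing.
Of clem_a, clem_b, clem_c only 1 to 3 are there at a start; the rules pass over those that are not, and their reading is None.
Of clem_d, clem_e, clem_f only 2 to 3 are there at a start; the rules pass over those that are not, and their reading is None.
At some moment in a run one of trug may be knocked a few centimetres aside while the robot is not near it.
It also fails if it takes over 210 s, if anything falls off the work surface, if the arm or the gripper's body presses on something with over 40 N, if the wrist force passes 120 N, or if a joint passes its speed limit or range.

ROBOT

A 7-joint arm with a two-finger parallel gripper is mounted at the origin on the work surface. World frame = base frame: x ahead of the robot, y to its left, z up, the work surface at z = 0. Lengths are in m, angles in rad, forces in N, time in s.
With the tool pointing down it reaches from about 0.425 to 0.875 m from the base axis. Payload 4.7 kg.
Tool frame: the origin (TCP) lies at the very end of the fingers, on their centre line; the grasp point (between the pads) lies 19 mm behind it; z points along the fingers, y is the line along which they close (so a half turn about z gives the same grasp; the last joint's range is limited). The gripper opens to 87 mm and grips with 3 to 60 N. Pads are 19 mm wide; open, the fingers measure 117 mm over their backs; the gripper's body (75 mm by 190 mm) begins 51 mm behind the grasp point.
Start: joints at [1.318, 0.321, -0.07, 1.45, 0.023, 1.371, -0.057], TCP at [0.171, -0.627, 0.2] pointing down, gripper open.
Joint ranges: [-2.86, 2.86], [-0.3, 2.09], [-1.38, 1.24], [0.06, 2.45], [-1.56, 4.7], [0.09, 2.05], [-2.69, 2.69]. Speed limits (rad/s): [2.57, 2.57, 3.14, 3.14, 3.14, 3.14, 3.14].

INTERFACE

Orientations are given as a rotation vector (axis times angle).
In Python, from bench import ctrl gives the robot as it stands.
- The arm moves only by the tool jog_arm, never from a script. Its argument "commands" is a list of rows, each a list of 7 numbers: the opening, from 0 (shut) to 1 (fully open), then the shift along the world's x, y, z scaled (see below), then the turn, a rotation vector about the world's x, y, z scaled (see below). A call has exactly 5 rows; each row is the pose to reach, as a shift and turn from the pose commanded when the call began; what a row does not reach only later rows make up. The controller multiplies each number of a shift by 0.5 m and each number of a turn by 30 degrees. A row lasts 1/12 s, in which the tool goes at most 41.7 mm and 7.16 degrees, less where a joint would pass 70% of its speed; a pose out of reach is approached as far as the arm can. A call with a number of a shift or a turn outside -1 to 1 is refused whole. A call with a gripper value outside its range is refused whole. The fingers move at their own pace and stop on an object; "grip_force" is the grip in N (left out, the last holds). Time passes only in rows, so rows that repeat a pose let the fingers close, or fill a call up. It gives the time, the measured TCP pose, the force, the opening and the grip force at its end, in the units of the state.
- ctrl.get_state(): the state, without advancing time (a new reading comes with each control period).
- ctrl.get_image(name): name is "scene" or "top"; returns a dict with "frame" (384x512x3 uint8, red, green, blue), "vfov" (degrees; the focal length in pixels is half the picture's height over the tangent of half this angle, whatever the lens; pixels are square), "cx", "cy" (the principal point, pixels), "camera_from_world" (4x4, takes a point from world to camera coordinates). Camera axes: x right, y down, z forward; pixel columns grow to the right and rows downward; lengths in m; the calibration is good to about 2 mm. A picture is of the moment at which its call begins. There is no depth.
- ctrl.close_job(): hands the job in; it is judged then, once.
The state is a dict: "time": time; "joint_positions": joint angles; "qd": joint speeds; "joint_torque": joint torques, N m; "position": TCP position; "tool_rot": TCP orientation; "ft_force": force on the tool from outside, world axes, zero at the start; "torque": the same for the moment, N m; "grip_width": opening from 0.0 (shut) to 1.0 (fully open); "grip_force": force on a finger pad.
Only numpy, scipy, OpenCV 4.12 (cv2) and the standard library are available. Lean on these libraries where they do the work, as an engineer would, in place of code of your own. Each camera call takes 0.05 s, during which the arm holds its last target. There are 200 camera calls.

## Working session

There is one attempt and no reset: what is moved stays moved. The work goes in short steps, Python scripts to look and compute and a tool call to move; the robot and the scene stay as the last step left them, time stands still between calls to the robot, and variables do not carry over. Pictures are saved under pics/ and viewed, at most 14 in all, crops included, and the job is handed in when it is done.

Besides the shell and the picture viewer there is one more tool, called as name(argument=value, ...), one argument or row to a line, values as JSON. jog_arm: Moves the arm, as the interface text tells. Shifts and turns lie within -1 to 1; 1 stands for 0.5 m of shift or 30 degrees of turn. Its arguments: {"type":"object","properties":{"commands":{"type":"array","items":{"type":"array","items":{"type":"number","minimum":-1,"maximum":1}}},"grip_force":{"type":"number"}},"required":["commands"]}

```bash
mkdir -p pics; ls
cat > h.py <<'E'
import numpy as np, cv2
from bench import ctrl
def grab(n,save=None):
    d=ctrl.get_image(n); f=np.array(d["frame"]); 
    if save: cv2.imwrite('pics/'+save,cv2.cvtColor(f,cv2.COLOR_RGB2BGR))
    return d
def ray(d,u,v):
    T=np.array(d["camera_from_world"]); R,t=T[:3,:3],T[:3,3]
    f=d["frame"].shape[0]/2/np.tan(np.radians(d["vfov"])/2)
    return -R.T@t, R.T@np.array([(u-d["cx"])/f,(v-d["cy"])/f,1])
def onz(d,u,v,z):
    o,r=ray(d,u,v); return o+r*(z-o[2])/r[2]
def px(d,p):
    T=np.array(d["camera_from_world"]); c=T[:3,:3]@np.array(p)+T[:3,3]
    f=d["frame"].shape[0]/2/np.tan(np.radians(d["vfov"])/2)
    return d["cx"]+f*c[0]/c[2], d["cy"]+f*c[1]/c[2]
def blobs(d,lo,hi,amin=30,box=None):
    hsv=cv2.cvtColor(np.array(d["frame"]),cv2.COLOR_RGB2HSV)
    m=cv2.inRange(hsv,np.array(lo),np.array(hi))
    n,l,s,c=cv2.connectedComponentsWithStats(m)
    return [(c[i].round(1),s[i]) for i in range(1,n) if s[i][4]>=amin]
E
python3 - <<'E'
from h import *
for n in("scene","top"):
    d=grab(n,n+"0.png"); print(n,d["vfov"],d["cx"],d["cy"],ray(d,d["cx"],d["cy"]))
s=ctrl.get_state();print(s)
E
```

```text
pics
scene 56.677985254229185 251.10773510997763 194.54344981658127 (array([0.99998462, 0.45691342, 0.8273698 ]), array([-0.44076048, -0.49702661, -0.74745886]))
top 42.98438807981652 256.53922694381447 195.05322889805512 (array([ 0.30527626, -0.02583683,  1.46476375]), array([ 0.20015578,  0.00202944, -0.97976198]))
{'time': 0.1, 'joint_positions': array([ 1.31812238,  0.32181039, -0.07004635,  1.4515516 ,  0.02260693,
        1.37083926, -0.05690793]), 'qd': array([-0.00031611, -0.00173183, -0.00227778, -0.00247828, -0.00033149,
       -0.00098118, -0.00153204]), 'joint_torque': array([-5.99403156e-04, -4.92570662e+01, -4.05968819e-01, -3.13398600e+01,
       -6.39881683e-02,  3.94746987e-02,  3.41052089e-05]), 'position': array([ 0.17113238, -0.62649523,  0.1990314 ]), 'tool_rot': array([-3.11191760e+00, -4.17544710e-01,  5.56460551e-04]), 'ft_force': array([0.25300673, 0.16265804, 0.51771852]), 'torque': array([0.01119495, 0.00810866, 0.00020504]), 'grip_force': 0.0, 'grip_width': 0.9986467212386383}
```

View pics/top0.png

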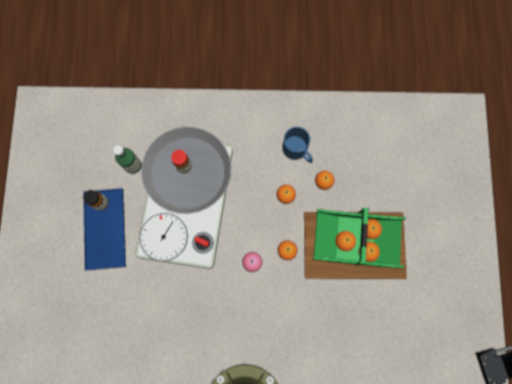

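View pics/scene0.png

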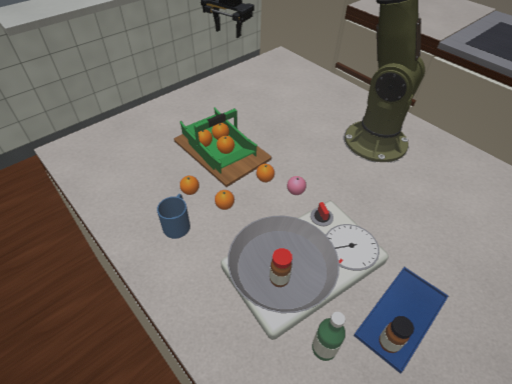

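The top view has +x up and +y left. Orange balls lie at (286,194), (325,180) and (288,250), with three more in the trug near (346,240), (374,229) and (371,252). The pink ball at (252,262) is a decoy. The red-cap jar is in the pan at (181,160), and the black-cap jar on the tray at (95,200) is to be left alone. I'll measure these and check them in an enlarged crop.

Run:
```python
from h import *
d=grab("top"); s=grab("scene")
f=cv2.cvtColor(d["frame"],cv2.COLOR_RGB2BGR)
cv2.imwrite('pics/c1.png',np.vstack([cv2.resize(f[120:275,80:240],(620,600),interpolation=cv2.INTER_CUBIC)]))
def show(n,d,lo,hi,z,amin=25):
    for c,st in blobs(d,lo,hi,amin): print(n,c,st[:5],onz(d,*c,z).round(3))
show("orange",d,(5,150,120),(18,255,255),.03,60)
show("orangeS",s,(5,150,120),(18,255,255),.03,60)
show("pink",d,(160,60,120),(176,255,255),.03)
show("red",d,(0,150,100),(4,255,255),.082,5)
show("redS",s,(0,150,100),(4,255,255),.082,5)
show("green",d,(55,100,40),(85,255,255),.135-.0,40)
show("board",d,(8,80,50),(18,190,190),.018,200)
show("tray",d,(105,150,50),(125,255,255),.01,200)
hsv=cv2.cvtColor(d["frame"],cv2.COLOR_RGB2HSV)
# pan: fit ellipse on dark gray
for p in [(187,169),(203,242),(163,237)]: print(p,hsv[p[1],p[0]])
m=cv2.inRange(hsv[110:280,120:245],np.array((90,0,70)),np.array((130,60,150)))
cs,_=cv2.findContours(m,cv2.RETR_EXTERNAL,cv2.CHAIN_APPROX_NONE)
c=max(cs,key=cv2.contourArea); e=cv2.fitEllipse(c); print(e, onz(d,e[0][0]+120,e[0][1]+110,.114))
```

```text
orange [324.3 179.6] [316 171  18  18 240] [ 0.649 -0.227  0.03 ]
orange [285.7 193.8] [277 185  18  18 240] [ 0.604 -0.11   0.03 ]
orange [373.1 228.5] [367 219  14  20 219] [ 0.503 -0.37   0.03 ]
orange [345.4 240.6] [336 232  20  19 277] [ 0.466 -0.287  0.03 ]
orange [287.  249.7] [278 241  19  18 254] [ 0.436 -0.115  0.03 ]
orange [371.7 251.2] [366 242  13  19 193] [ 0.436 -0.364  0.03 ]
orangeS [222.5 136.9] [212 123  22  28 355] [ 0.43  -0.342  0.03 ]
orangeS [204.4 136.5] [198 130  13  14 128] [ 0.477 -0.384  0.03 ]
orangeS [264.8 171.8] [257 164  17  16 206] [ 0.433 -0.118  0.03 ]
orangeS [188.5 184.1] [180 176  18  17 215] [ 0.648 -0.23   0.03 ]
orangeS [223.9 198.8] [215 190  19  18 236] [ 0.602 -0.113  0.03 ]
pink [251.8 261.6] [243 252  19  20 285] [ 0.4   -0.012  0.03 ]
red [178.8 157.4] [172 150  15  15 176] [0.697 0.207 0.082]
red [201.6 241.2] [195 237  14  10  82] [0.451 0.131 0.082]
redS [323.7 209.9] [320 203   9  17  69] [0.447 0.13  0.082]
redS [281.8 257.8] [273 249  19  19 291] [0.638 0.164 0.082]
green [126.1 158. ] [117 149  17  17 162] [0.678 0.347 0.135]
green [356.6 237.7] [ 314  209   91   59 3246] [ 0.462 -0.299  0.135]
board [272.9  58.1] [    0     0   512   346 50963] [ 1.051 -0.068  0.018]
board [343.5 260.9] [ 304  212  102   67 1957] [ 0.407 -0.282  0.018]
tray [105.  233.2] [  85  190   40   79 2530] [0.478 0.429 0.01 ]
(187, 169) [33 29 97]
(203, 242) [  1 184 212]
(163, 237) [ 0  0 60]
((67.6729965209961, 62.44977569580078), (70.51300048828125, 73.34375762939453), 68.20420837402344) [0.64379674 0.17454406 0.114     ]
```

View pics/c1.png

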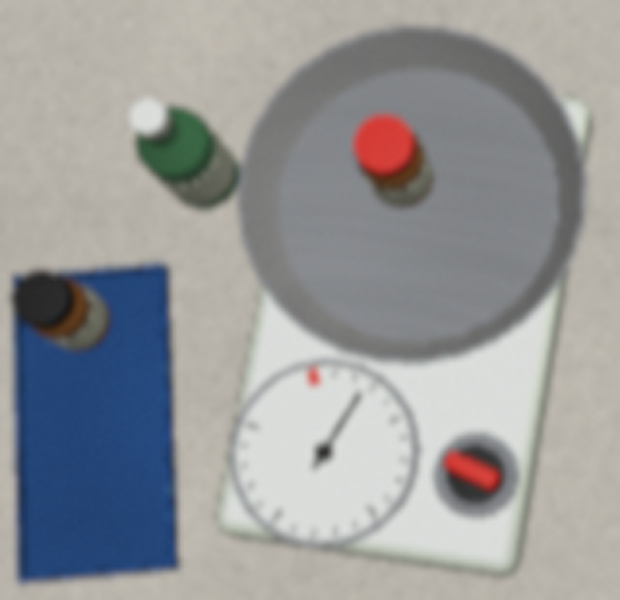

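The crop confirms the spice jar with the red cap stands in the pan at crop (385,145), and the black-cap jar is on the tray. Dial hub is at crop (322,452), needle tip (360,395), red block (314,378), and the knob bar runs (447,462) to (500,480).

Run:
```python
from h import *
d=grab("top"); s=grab("scene")
C=lambda u,v:(u/3.875+80-.4,v/3.871+120-.4)
for n,(u,v),z in [("pan rim",(411.5,194.5),.113),("hub",(322,452),.061),("tip",(360,395),.061),("mark",(314,380),.061),("jartop",(385,145),.166),("knob",(473,471),.097),("kn1",(447,462),.095),("kn2",(498,482),.095),
 ("tray1",(14,275),.014),("tray2",(166,266),.014),("tray3",(177,568),.014),("tray4",(21,581),.014),("peppertop",(43,298),.104)]:
    print(n,onz(d,*C(u,v),z).round(4))
f=cv2.cvtColor(d["frame"],cv2.COLOR_RGB2BGR)[195:290,295:415]
g=cv2.cvtColor(s["frame"],cv2.COLOR_RGB2BGR)[100:190,165:285]
cv2.imwrite('pics/c2.png',np.vstack([cv2.resize(f,(600,475),interpolation=3)[:300*2],]))
cv2.imwrite('pics/c3.png',cv2.resize(g,(720,540),interpolation=3))
```

```text
pan rim [0.6516 0.1804 0.113 ]
hub [0.4658 0.246  0.061 ]
tip [0.5092 0.2199 0.061 ]
mark [0.52  0.255 0.061]
jartop [0.6741 0.1929 0.166 ]
knob [0.4497 0.1289 0.097 ]
kn1 [0.4561 0.1483 0.095 ]
kn2 [0.4422 0.1107 0.095 ]
tray1 [0.6066 0.5044 0.014 ]
tray2 [0.6158 0.3857 0.014 ]
tray3 [0.3808 0.3605 0.014 ]
tray4 [0.3691 0.4783 0.014 ]
peppertop [0.571  0.4487 0.104 ]
```

View pics/c2.png

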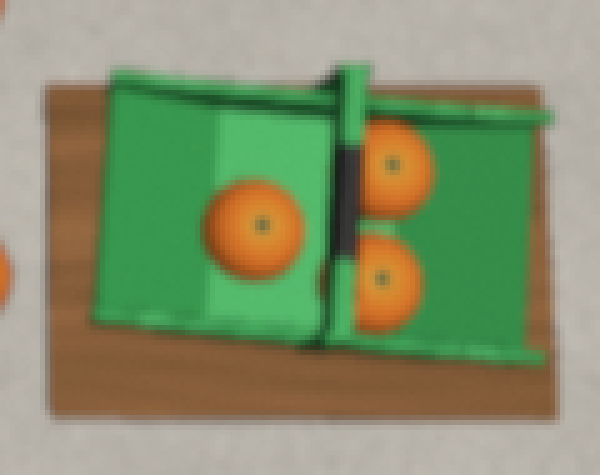

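Checks: hub to pan is 197 mm (195 expected), the knob bar is about 41 mm long, and the pepper jar is 75 mm from the tray centre. These agree with the sizes given. Jar top centre is at (0.674, 0.193). I'm moving to it now.

jog_arm(
  commands=[
    [1,0.04,0.065,0.08,0,0,0],
    [1,0.08,0.13,0.12,0,0,0],
    [1,0.12,0.195,0.14,0,0,0],
    [1,0.16,0.26,0.14,0,0,0],
    [1,0.2,0.328,0.14,0,0,0],
  ],
  grip_force=15,
)

```text
time: 0.72
position: [0.2697, -0.4669, 0.2717]
tool_rot: [3.111, 0.416, 0.002]
ft_force: [0.9, 0.3, 0.3]
grip_width: 1.003
grip_force: 0.0
```

jog_arm(
  commands=[
    [1,0.2,0.328,0,0,0,0],
    [1,0.2,0.328,0,0,0,0],
    [1,0.2,0.328,0,0,0,0],
    [1,0.2,0.328,0,0,0,0],
    [1,0.2,0.328,0,0,0,0],
  ],
)

```text
time: 1.13
position: [0.371, -0.2991, 0.2705]
tool_rot: [-3.113, -0.426, -0.002]
ft_force: [0.4, -0.3, 0.4]
grip_width: 1.005
grip_force: 0.0
```

jog_arm(
  commands=[
    [1,0.2,0.328,0,0,0,0],
    [1,0.2,0.328,0,0,0,0],
    [1,0.2,0.328,0,0,0,0],
    [1,0.2,0.328,0,0,0,0],
    [1,0.2,0.328,0,0,0,0],
  ],
)

```text
time: 1.55
position: [0.4704, -0.1347, 0.2705]
tool_rot: [-3.112, -0.426, -0.003]
ft_force: [0.2, 0.2, -0.1]
grip_width: 0.997
grip_force: 0.0
```

jog_arm(
  commands=[
    [1,0.2,0.328,0,0,0,0],
    [1,0.2,0.328,0,0,0,0],
    [1,0.2,0.328,0,0,0,0],
    [1,0.2,0.328,0,0,0,0],
    [1,0.2,0.328,0,0,0,0],
  ],
)

```text
time: 1.97
position: [0.5697, 0.0292, 0.2703]
tool_rot: [-3.111, -0.424, -0.002]
ft_force: [-0.4, -0.4, 0.2]
grip_width: 0.996
grip_force: 0.0
```

jog_arm(
  commands=[
    [1,0.2,0.328,0,0,0,0],
    [1,0.2,0.328,0,0,0,0],
    [1,0.2,0.328,0,0,0,0],
    [1,0.2,0.328,0,0,0,0],
    [1,0.2,0.328,0,0,0,0],
  ],
)

```text
time: 2.38
position: [0.6691, 0.1928, 0.2688]
tool_rot: [-3.11, -0.422, 0.001]
ft_force: [-0.2, -0.5, 0.3]
grip_width: 0.999
grip_force: 0.0
```

jog_arm(
  commands=[
    [1,0.006,0,-0.06,0,0,0],
    [1,0.008,0,-0.12,0,0,0],
    [1,0.008,0,-0.18,0,0,0],
    [1,0.008,0,-0.25,0,0,0],
    [1,0.008,0,-0.3,0,0,0],
  ],
)

```text
time: 2.8
position: [0.6715, 0.1876, 0.1167]
tool_rot: [3.113, 0.418, -0.005]
ft_force: [0.6, 0.3, -0.8]
grip_width: 0.997
grip_force: 0.0
```

jog_arm(
  commands=[
    [0.7,0,0,0,0,0,0],
    [0.6,0,0,0,0,0,0],
    [0.3,0,0,0,0,0,0],
    [0.3,0,0,0,0,0,0],
    [0.3,0,0,0,0,0,0],
  ],
)

```text
time: 3.22
position: [0.6738, 0.1889, 0.1227]
tool_rot: [-3.113, -0.418, -0.006]
ft_force: [0.9, 0.7, -0.0]
grip_width: 0.697
grip_force: 0.0
```

jog_arm(
  commands=[
    [0.3,0,0,0,0,0,0],
    [0.3,0,0,0,0,0,0],
    [0.3,0,0,0,0,0,0],
    [0.3,0,0,0.02,0,0,0],
    [0.3,0,0,0.04,0,0,0],
  ],
)

```text
time: 3.63
position: [0.6719, 0.1877, 0.1397]
tool_rot: [3.113, 0.418, -0.003]
ft_force: [0.6, 0.1, -1.4]
grip_width: 0.494
grip_force: 15.0
```

jog_arm(
  commands=[
    [0.3,0,0,0.04,0,0,0],
    [0.3,0,0,0.1,0,0,0],
    [0.3,0,0,0.16,0,0,0],
    [0.3,0,0,0.22,0,0,0],
    [0.3,0,0,0.27,0,0,0],
  ],
)

```text
time: 4.05
position: [0.6727, 0.1884, 0.2786]
tool_rot: [-3.113, -0.418, -0.004]
ft_force: [0.5, 0.6, -0.7]
grip_width: 0.494
grip_force: 15.0
```

jog_arm(
  commands=[
    [0.3,-0.06,0.04,0,0,0,0],
    [0.3,-0.12,0.1,0,0,0,0],
    [0.3,-0.18,0.15,0,0,0,0],
    [0.3,-0.22,0.2,0,0,0,0],
    [0.3,-0.26,0.25,0,0,0,0],
  ],
)

```text
time: 4.47
position: [0.5408, 0.3146, 0.2765]
tool_rot: [3.113, 0.419, 0.003]
ft_force: [0.1, 0.6, -1.2]
grip_width: 0.495
grip_force: 15.0
```

jog_arm(
  commands=[
    [0.3,-0.05,0.06,0,0,0,0],
    [0.3,-0.1,0.12,0,0,0,0],
    [0.3,-0.15,0.18,0,0,0,0],
    [0.3,-0.19,0.22,0,0,0,0],
    [0.3,-0.19,0.22,0,0,0,0],
  ],
)

```text
time: 4.88
position: [0.4394, 0.4302, 0.2769]
tool_rot: [-3.106, -0.438, 0.002]
ft_force: [-0.3, 0.2, -1.7]
grip_width: 0.49
grip_force: 15.0
```

Run:
```python
from h import *
d=grab("top","t1.png"); s=ctrl.get_state(); print(s["position"],s["ft_force"],s["grip_width"])
f=cv2.cvtColor(d["frame"],cv2.COLOR_RGB2BGR)
cv2.imwrite('pics/c4.png',cv2.resize(f[120:290,60:240],(635,600),interpolation=3))
```

```text
[0.44298481 0.42725213 0.2766563 ] [ 1.04461941 -0.42508371 -1.3106359 ] 0.4937533723962114
```

View pics/c4.png

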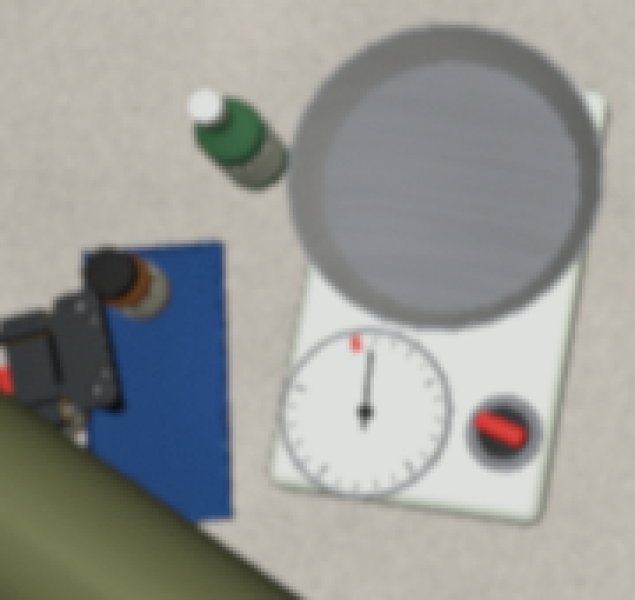

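The jar is held, the needle tip is at crop (371,352), the red block is at (356,345) and the hub at (365,411). The card needs about 13.6° clockwise, so the knob needs about 54° clockwise. I'm lowering the jar onto the tray.

jog_arm(
  commands=[
    [0.3,0,0,-0.07,0,0,0],
    [0.3,0,0,-0.14,0,0,0],
    [0.3,0,0,-0.21,0,0,0],
    [0.3,0,0,-0.28,0,0,0],
    [0.3,0,0,-0.34,0,0,0],
  ],
)

```text
time: 5.35
position: [0.4486, 0.4213, 0.1033]
tool_rot: [3.112, 0.415, 0.0]
ft_force: [0.1, -0.1, -1.4]
grip_width: 0.492
grip_force: 15.0
```

jog_arm(
  commands=[
    [0.3,0,0,-0.03,0,0,0],
    [0.3,0,0,-0.05,0,0,0],
    [0.3,0,0,-0.07,0,0,0],
    [0.3,0,0,-0.08,0,0,0],
    [0.3,0,0,-0.086,0,0,0],
  ],
)

```text
time: 5.77
position: [0.4482, 0.4233, 0.0623]
tool_rot: [-3.114, -0.417, -0.001]
ft_force: [0.0, -0.1, -2.0]
grip_width: 0.492
grip_force: 15.0
```

Run:
```python
from h import *
s=ctrl.get_state(); print(s["position"],s["ft_force"],s["grip_width"])
```

```text
[0.44823175 0.42330717 0.06233924] [ 0.00745858 -0.05034442 -2.03360554] 0.49209924642674846
```

jog_arm(
  commands=[
    [0.3,0,0,-0.001,0,0,0],
    [0.3,0,0,-0.002,0,0,0],
    [0.3,0,0,-0.004,0,0,0],
    [0.3,0,0,-0.004,0,0,0],
    [0.3,0,0,-0.004,0,0,0],
  ],
)

```text
time: 6.18
position: [0.4478, 0.4234, 0.0605]
tool_rot: [-3.113, -0.418, -0.001]
ft_force: [-0.4, 0.4, -2.2]
grip_width: 0.492
grip_force: 15.0
```

jog_arm(
  commands=[
    [0.3,0,0,-0.001,0,0,0],
    [0.3,0,0,-0.002,0,0,0],
    [0.3,0,0,-0.003,0,0,0],
    [0.3,0,0,-0.003,0,0,0],
    [0.3,0,0,-0.003,0,0,0],
  ],
)

```text
time: 6.6
position: [0.4478, 0.4234, 0.0589]
tool_rot: [-3.114, -0.418, -0.001]
ft_force: [0.1, -1.0, 1.4]
grip_width: 0.491
grip_force: 14.9
```

jog_arm(
  commands=[
    [0.6,0,0,0,0,0,0],
    [0.8,0,0,0,0,0,0],
    [0.9,0,0,0,0,0,0],
    [0.9,0,0,0.04,0,0,0],
    [0.9,0,0,0.1,0,0,0],
  ],
)

```text
time: 7.02
position: [0.4458, 0.4211, 0.1059]
tool_rot: [3.11, 0.418, -0.009]
ft_force: [1.0, 0.6, -0.3]
grip_width: 0.786
grip_force: 0.0
```

jog_arm(
  commands=[
    [0.9,0,0,0.06,0,0,0],
    [0.9,0,0,0.12,0,0,0],
    [0.9,0,0,0.18,0,0,0],
    [0.9,0,0,0.22,0,0,0],
    [0.9,0,0,0.22,0,0,0],
  ],
)

```text
time: 7.43
position: [0.4489, 0.4256, 0.2237]
tool_rot: [-3.109, -0.417, -0.01]
ft_force: [-0.2, 0.6, 1.2]
grip_width: 0.9
grip_force: 0.0
```

jog_arm(
  commands=[
    [0.6,0,-0.06,0,0,0,0.18],
    [0.5,0,-0.12,0,0,0,0.36],
    [0.5,0,-0.18,0,0,0,0.54],
    [0.5,0,-0.24,0,0,0,0.72],
    [0.5,0,-0.294,0,0,0,0.907],
  ],
)

```text
time: 7.85
position: [0.4471, 0.2741, 0.2174]
tool_rot: [2.925, 1.144, -0.003]
ft_force: [1.2, 0.4, 1.2]
grip_width: 0.606
grip_force: 0.0
```

jog_arm(
  commands=[
    [0.5,0,-0.06,0,0,0,0.18],
    [0.5,0,-0.12,0,0,0,0.36],
    [0.5,0,-0.18,0,0,0,0.54],
    [0.5,0,-0.24,0,0,0,0.72],
    [0.5,0,-0.294,0,0,0,0.907],
  ],
)

```text
time: 8.27
position: [0.447, 0.1269, 0.2179]
tool_rot: [2.575, 1.799, -0.001]
ft_force: [0.7, 0.1, -0.2]
grip_width: 0.502
grip_force: 0.0
```

Run:
```python
from h import *
from scipy.spatial.transform import Rotation as Ro
s=ctrl.get_state(); print(s["position"],s["joint_positions"].round(2)); y=Ro.from_rotvec(s["tool_rot"]).as_matrix()[:,1]; print(y,np.degrees(np.arctan2(y[1],y[0])))
d=grab("scene")
f=cv2.cvtColor(d["frame"],cv2.COLOR_RGB2BGR)
cv2.imwrite('pics/c5.png',cv2.resize(f[180:380,280:480],(600,600),interpolation=3))
```

```text
[0.44695633 0.1269104  0.21789339] [ 0.54 -0.08 -0.82  1.84 -0.06  1.36 -0.62]
[ 9.39083306e-01 -3.43689605e-01  1.09101655e-05] -20.10182491391066
```

View pics/c5.png

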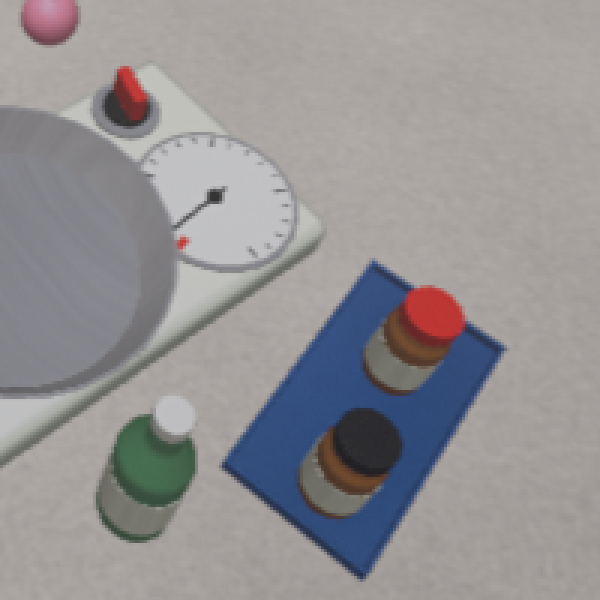

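The jar stands upright on the tray, red cap at crop (434,314) and pepper jar untouched. Next, descend on the knob.

jog_arm(
  commands=[
    [0.5,0.004,0.005,-0.07,0,0,0],
    [0.5,0.004,0.005,-0.14,0,0,0],
    [0.5,0.004,0.005,-0.2,0,0,0],
    [0.5,0.004,0.005,-0.26,0,0,0],
    [0.5,0.004,0.005,-0.28,0,0,0],
  ],
)

```text
time: 8.73
position: [0.4458, 0.131, 0.0741]
tool_rot: [-2.575, -1.793, 0.01]
ft_force: [-0.5, -0.6, -0.6]
grip_width: 0.499
grip_force: 0.0
```

jog_arm(
  commands=[
    [0.5,0,0,-0.01,0,0,0],
    [0.5,0,0,-0.02,0,0,0],
    [0.3,0,0,-0.02,0,0,0],
    [0.1,0,0,-0.02,0,0,0],
    [0.1,0,0,-0.02,0,0,0],
  ],
  grip_force=10,
)

```text
time: 9.15
position: [0.4507, 0.132, 0.0698]
tool_rot: [2.577, 1.794, 0.003]
ft_force: [0.7, 0.2, -0.5]
grip_width: 0.355
grip_force: 0.0
```

jog_arm(
  commands=[
    [0.1,0,0,0,0,0,0],
    [0.1,0,0,0,0,0,0],
    [0.1,0,0,0,0,0,0],
    [0.1,0,0,0,0,0,0],
    [0.1,0,0,0,0,0,0],
  ],
)

```text
time: 9.57
position: [0.4514, 0.1317, 0.0694]
tool_rot: [2.577, 1.794, 0.005]
ft_force: [4.7, -1.6, 1.0]
grip_width: 0.16
grip_force: 9.9
```

jog_arm(
  commands=[
    [0.1,0.002,0,0,0,0,-0.18],
    [0.1,0.004,0,0,0,0,-0.36],
    [0.1,0.004,0,0,0,0,-0.54],
    [0.1,0.004,0,0,0,0,-0.72],
    [0.1,0.004,0,0,0,0,-0.85],
  ],
)

```text
time: 9.98
position: [0.4523, 0.1311, 0.0693]
tool_rot: [2.912, 1.175, 0.001]
ft_force: [2.0, -1.2, 4.0]
grip_width: 0.161
grip_force: 10.0
```

jog_arm(
  commands=[
    [0.1,0,0,0,0,0,-0.18],
    [0.1,0,0,0,0,0,-0.36],
    [0.1,0,0,0,0,0,-0.54],
    [0.1,0,0,0,0,0,-0.72],
    [0.1,0,0,0,0,0,-0.85],
  ],
)

```text
time: 10.4
position: [0.4528, 0.1303, 0.0693]
tool_rot: [3.099, 0.502, 0.002]
ft_force: [2.9, -4.4, 3.8]
grip_width: 0.158
grip_force: 10.0
```

```bash
cat > dial.py <<'E'
from h import *
def dial(n):
    d=grab(n); hub=np.array([.4658,.246,.061]); f=np.array(d["frame"]).astype(np.float32)
    # unwarp dial plane 0.25mm/pixel: rows = angle, cols = radius
    A=np.radians(np.arange(-60,60,.25)); Rr=np.arange(.030,.0600,.0005)
    mu=np.zeros((len(A),len(Rr)),np.float32); mv=mu.copy()
    for i,a in enumerate(A):
        for j,r in enumerate(Rr): mu[i,j],mv[i,j]=px(d,hub+[r*np.cos(a),r*np.sin(a),0])
    g=cv2.remap(f,mu,mv,cv2.INTER_CUBIC)
    red=(g[...,0]-(g[...,1]+g[...,2])/2).clip(0); red[red<40]=0
    dark=(200-g[...,0]).clip(0); dark=dark[:,:28]; dark[dark<40]=0   # r .030-.044
    D=np.degrees(A)
    c=lambda w:(w*D).sum()/max(w.sum(),1e-6)
    print(n,"red",c(red.sum(1)).round(2),red.sum().round(),"needle",c(dark.sum(1)).round(2),dark.sum().round())
    return d
E
python3 - <<'E'
from dial import *
print(ctrl.get_state()["position"],ctrl.get_state()["ft_force"])
d=dial("top"); s=dial("scene")
a=cv2.cvtColor(d["frame"],cv2.COLOR_RGB2BGR)[195:265,130:225]; b=cv2.cvtColor(s["frame"],cv2.COLOR_RGB2BGR)[200:290,310:405]
cv2.imwrite('pics/c6.png',np.hstack([cv2.resize(a,(400,400),interpolation=3),cv2.resize(b,(400,400),interpolation=3)]))
E
```

```text
[0.4527583  0.13029091 0.06931144] [ 2.93832166 -4.35258527  3.81646073]
top red 0.0 0.0 needle -13.97 1.021865e+06
scene red -0.06 3973.0 needle -5.09 70650.0
```

View pics/c6.png

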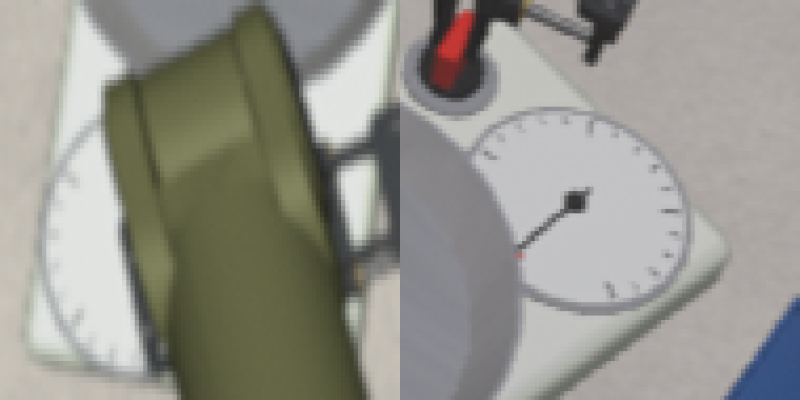

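The dial is hidden from above by the arm. In the scene view the block is right at the needle tip, partly behind the pan rim. I'll let go, clear the view and check.

jog_arm(
  commands=[
    [0.4,0,0,0,0,0,0],
    [0.5,0,0,0,0,0,0],
    [0.5,0,0,0.02,0,0,0],
    [0.5,0,0,0.1,0,0,0],
    [0.5,0,0,0.16,0,0,0],
  ],
)

```text
time: 10.92
position: [0.4497, 0.1327, 0.1495]
tool_rot: [-3.098, -0.514, 0.005]
ft_force: [2.0, -1.2, 0.2]
grip_width: 0.444
grip_force: 0.0
```

jog_arm(
  commands=[
    [0.5,0,-0.05,0.1,0,0,0],
    [0.5,0,-0.12,0.18,0,0,0],
    [0.5,0,-0.18,0.18,0,0,0],
    [0.5,0,-0.25,0.18,0,0,0],
    [0.5,0,-0.32,0.18,0,0,0],
  ],
)

```text
time: 11.33
position: [0.4517, -0.0297, 0.2409]
tool_rot: [3.098, 0.513, 0.004]
ft_force: [1.0, -0.6, -0.2]
grip_width: 0.498
grip_force: 0.0
```

Run:
```python
from dial import *
print(ctrl.get_state()["position"])
d=dial("top")
a=cv2.cvtColor(d["frame"],cv2.COLOR_RGB2BGR)[195:265,130:225]
cv2.imwrite('pics/c7.png',cv2.resize(a,(760,560),interpolation=3))
```

```text
[ 0.4517365  -0.02968693  0.24093335]
top red -2.25 51795.0 needle -3.82 14769.0
```

View pics/c7.png

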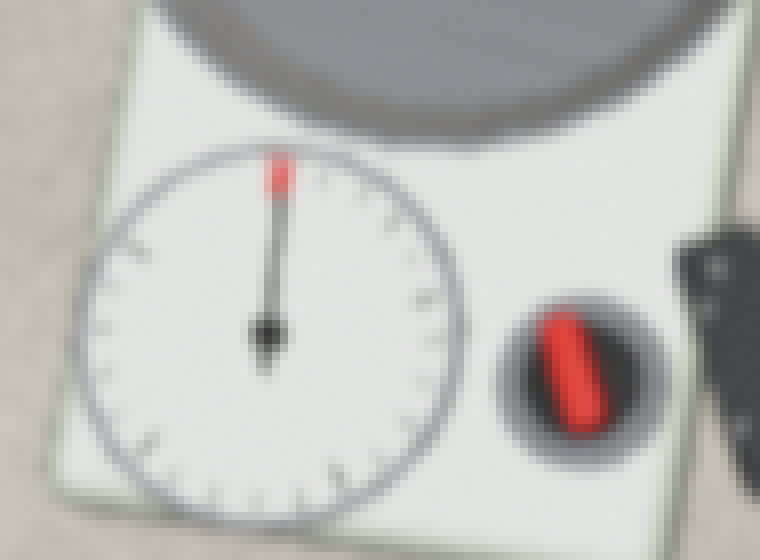

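The needle (pixels (267,335) to (279,200)) points at the red block at (281,173), within about 1°, so zeroing is done and the knob is released. Next is the trug handle.

```bash
cat > trug.py <<'E'
from h import *
def trug(d,x0=280,x1=440,y0=180,y1=300):
    f=np.array(d["frame"]); hsv=cv2.cvtColor(f,cv2.COLOR_RGB2HSV)
    b=(hsv[...,2]<70)&(hsv[...,1]<140); b[:, :x0]=0;b[:,x1:]=0;b[:y0]=0;b[y1:]=0
    n,l,s,c=cv2.connectedComponentsWithStats(b.astype(np.uint8))
    for i in range(1,n):
        if s[i][4]>20: print("dark",c[i].round(1),s[i],onz(d,*c[i],.148).round(4))
    g=cv2.inRange(hsv,np.array((55,100,40)),np.array((85,255,255))); g[:, :x0]=0;g[:,x1:]=0;g[:y0]=0;g[y1:]=0
    p=cv2.findNonZero(g); r=cv2.minAreaRect(cv2.convexHull(p)); print("rect",r,[onz(d,*q,.08).round(3) for q in cv2.boxPoints(r)])
E
python3 - <<'E'
from trug import *
d=grab("top"); trug(d); 
for u,v in [(357,66),(341,345)]: print(onz(d,295+u/5-.4,195+v/5-.4,.148))
s=grab("scene"); trug(s,170,270,90,180)
f=cv2.cvtColor(s["frame"],cv2.COLOR_RGB2BGR); cv2.imwrite('pics/c8.png',cv2.resize(f[95:185,165:285],(720,540),interpolation=3))
E
```

```text
dark [290.1 213.7] [289 204   3  19  29] [ 0.5238 -0.1158  0.148 ]
dark [363.2 235.1] [361 224   6  23  93] [ 0.4684 -0.3141  0.148 ]
rect ((359.7823486328125, 236.32940673828125), (88.89125061035156, 55.60496520996094), 4.39870548248291) [array([ 0.402, -0.186,  0.08 ]), array([ 0.561, -0.2  ,  0.08 ]), array([ 0.545, -0.455,  0.08 ]), array([ 0.387, -0.436,  0.08 ])]
[ 0.54358147 -0.32382968  0.148     ]
[ 0.39152585 -0.31090748  0.148     ]
dark [256.6  93.1] [248  90  22  12 113] [ 0.2812 -0.3335  0.148 ]
dark [265.7 100.7] [261  96   9  11  74] [ 0.288 -0.28   0.148]
dark [216.5 119.6] [208 114  19  13 142] [ 0.4761 -0.3027  0.148 ]
rect ((218.39706420898438, 136.66177368164062), (64.65496826171875, 55.908538818359375), 59.03623962402344) [array([ 0.537, -0.447,  0.08 ]), array([ 0.304, -0.479,  0.08 ]), array([ 0.417, -0.166,  0.08 ]), array([ 0.608, -0.162,  0.08 ])]
```

View pics/c8.png

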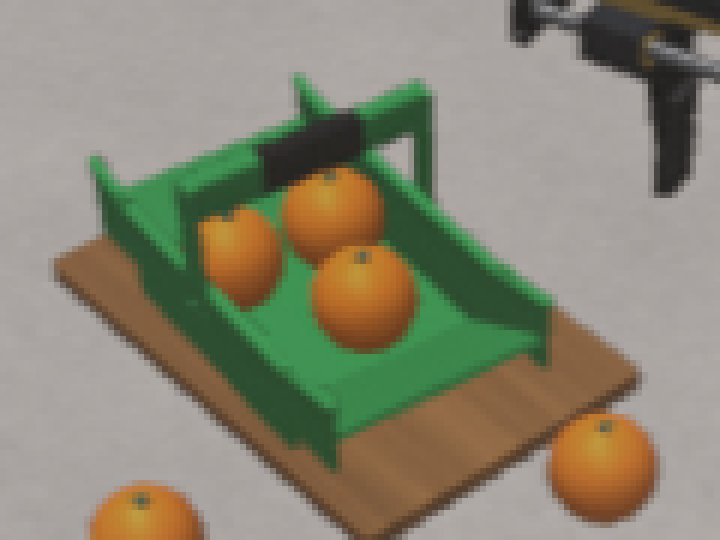

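The trug is where it was, with three clementines in it: two on the far side of the handle and one on the pan side. Handle centre is at (0.468, −0.317, 0.135) with the bar 5° off world x.

jog_arm(
  commands=[
    [0.7,0.003,-0.06,0,0,0,-0.08],
    [0.7,0.006,-0.12,0,0,0,-0.16],
    [0.7,0.01,-0.18,0,0,0,-0.24],
    [0.7,0.013,-0.24,0,0,0,-0.32],
    [0.7,0.016,-0.287,0,0,0,-0.4],
  ],
)

```text
time: 11.9
position: [0.4594, -0.1721, 0.2384]
tool_rot: [-3.135, -0.183, 0.001]
ft_force: [0.9, -0.5, 0.2]
grip_width: 0.691
grip_force: 0.0
```

jog_arm(
  commands=[
    [0.7,0.003,-0.06,0,0,0,-0.08],
    [0.7,0.006,-0.12,0,0,0,-0.16],
    [0.7,0.01,-0.18,0,0,0,-0.24],
    [0.7,0.013,-0.24,0,0,0,-0.32],
    [0.7,0.016,-0.287,0,0,0,-0.4],
  ],
)

```text
time: 12.32
position: [0.4678, -0.3162, 0.2382]
tool_rot: [-3.137, 0.148, 0.001]
ft_force: [0.3, -0.5, 0.6]
grip_width: 0.7
grip_force: 0.0
```

jog_arm(
  commands=[
    [0.7,0,0,-0.04,0,0,0],
    [0.7,0,0,-0.1,0,0,0],
    [0.7,0,0,-0.14,0,0,0],
    [0.7,0,0,-0.14,0,0,0],
    [0.7,0,0,-0.14,0,0,0],
  ],
)

```text
time: 12.73
position: [0.4675, -0.3136, 0.1678]
tool_rot: [-3.136, 0.142, 0.003]
ft_force: [0.2, -0.0, -0.1]
grip_width: 0.696
grip_force: 0.0
```

Run:
```python
from trug import *
from scipy.spatial.transform import Rotation as Ro
s=ctrl.get_state(); print(s["position"],s["joint_positions"].round(2)); y=Ro.from_rotvec(s["tool_rot"]).as_matrix()[:,1]; print(np.degrees(np.arctan2(y[1],y[0])))
d=grab("scene"); trug(d,170,300,90,180)
f=cv2.cvtColor(d["frame"],cv2.COLOR_RGB2BGR); cv2.imwrite('pics/c9.png',cv2.resize(f[75:185,145:285],(762,600),interpolation=3))
```

```text
[ 0.46752612 -0.31357024  0.16777054] [ 0.84  0.17 -0.33  1.7   0.06  1.28 -1.16]
-95.1973446127784
dark [222.3  96.5] [206  90  35  23 382] [ 0.3837 -0.3927  0.148 ]
dark [216.5 119.4] [208 113  19  14 146] [ 0.4757 -0.3033  0.148 ]
rect ((218.39706420898438, 136.66177368164062), (64.65496826171875, 55.908538818359375), 59.03623962402344) [array([ 0.537, -0.447,  0.08 ]), array([ 0.304, -0.479,  0.08 ]), array([ 0.417, -0.166,  0.08 ]), array([ 0.608, -0.162,  0.08 ])]
```

View pics/c9.png

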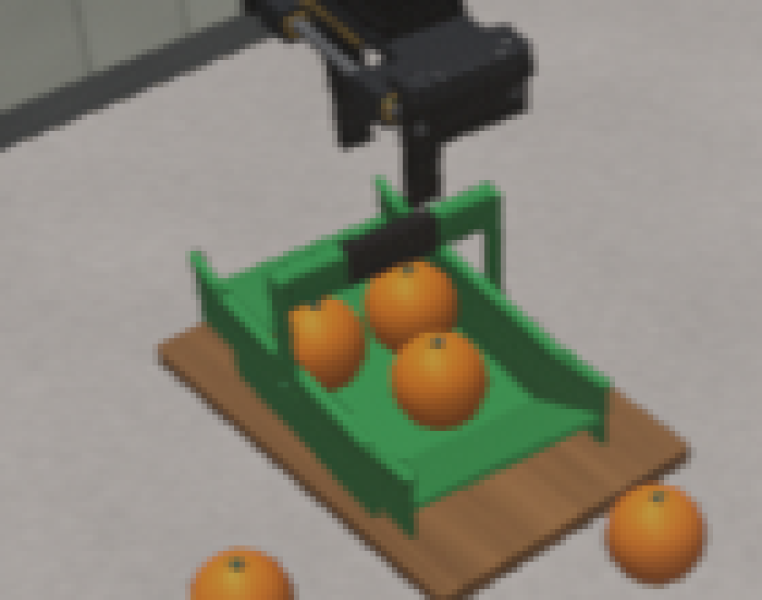

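jog_arm(
  commands=[
    [0.7,0,-0.003,-0.03,0,0,0],
    [0.7,0,-0.006,-0.06,0,0,0],
    [0.7,0,-0.006,-0.09,0,0,0],
    [0.7,0,-0.006,-0.102,0,0,0],
    [0.7,0,-0.006,-0.102,0,0,0],
  ],
  grip_force=45,
)

```text
time: 13.2
position: [0.4677, -0.3178, 0.1177]
tool_rot: [-3.138, 0.144, 0.0]
ft_force: [-0.2, 0.1, -0.3]
grip_width: 0.696
grip_force: 0.0
```

jog_arm(
  commands=[
    [0.5,0,0,0,0,0,0],
    [0.3,0,0,0,0,0,0],
    [0.1,0,0,0,0,0,0],
    [0.1,0,0,0,0,0,0],
    [0.1,0,0,0,0,0,0],
  ],
)

```text
time: 13.62
position: [0.4679, -0.3185, 0.1182]
tool_rot: [3.138, -0.145, 0.001]
ft_force: [-0.7, -0.5, -0.4]
grip_width: 0.408
grip_force: 0.0
```

jog_arm(
  commands=[
    [0.1,0,0,0,0,0,0],
    [0.1,0,0,0,0,0,0],
    [0.1,0,0,0,0,0,0],
    [0.1,0,0,0,0,0,0],
    [0.1,0,0,0,0,0,0],
  ],
)

```text
time: 14.03
position: [0.4675, -0.319, 0.1176]
tool_rot: [3.137, -0.146, 0.0]
ft_force: [0.6, -3.4, -0.4]
grip_width: 0.155
grip_force: 45.0
```

jog_arm(
  commands=[
    [0.1,0,0,0.01,0,0,0],
    [0.1,0,0,0.03,0,0,0],
    [0.1,0,0,0.05,0,0,0],
    [0.1,0,0,0.07,0,0,0],
    [0.1,0,0,0.09,0,0,0],
  ],
)

```text
time: 14.45
position: [0.4677, -0.3181, 0.1638]
tool_rot: [3.138, -0.145, 0.001]
ft_force: [0.0, -0.6, -4.6]
grip_width: 0.154
grip_force: 45.0
```

jog_arm(
  commands=[
    [0.1,0,0,0.035,0,0,0],
    [0.1,0,0,0.07,0,0,0],
    [0.1,0,0,0.105,0,0,0],
    [0.1,0,0,0.14,0,0,0],
    [0.1,0,0,0.175,0,0,0],
  ],
)

```text
time: 14.87
position: [0.4675, -0.3181, 0.2519]
tool_rot: [3.138, -0.145, 0.001]
ft_force: [1.1, 0.2, -5.0]
grip_width: 0.154
grip_force: 45.0
```

jog_arm(
  commands=[
    [0.1,0.01,0.02,0,0,0,0],
    [0.1,0.025,0.047,0,0,0,0],
    [0.1,0.042,0.08,0,0,0,0],
    [0.1,0.06,0.113,0,0,0,0],
    [0.1,0.08,0.15,0,0,0,0],
  ],
)

```text
time: 15.28
position: [0.5076, -0.2417, 0.2494]
tool_rot: [-3.138, 0.145, 0.001]
ft_force: [0.5, 0.2, -5.2]
grip_width: 0.154
grip_force: 45.0
```

jog_arm(
  commands=[
    [0.1,0.02,0.037,0,0,0,0],
    [0.1,0.04,0.075,0,0,0,0],
    [0.1,0.06,0.113,0,0,0,0],
    [0.1,0.08,0.15,0,0,0,0],
    [0.1,0.1,0.188,0,0,0,0],
  ],
)

```text
time: 15.7
position: [0.5578, -0.147, 0.2495]
tool_rot: [-3.138, 0.144, 0.001]
ft_force: [0.5, 0.4, -5.6]
grip_width: 0.151
grip_force: 45.0
```

jog_arm(
  commands=[
    [0.1,0.02,0.037,0,0,0,0],
    [0.1,0.04,0.075,0,0,0,0],
    [0.1,0.055,0.1,0,0,0,0],
    [0.1,0.068,0.125,0,0,0,0],
    [0.1,0.08,0.145,0,0,0,0],
  ],
)

```text
time: 16.12
position: [0.5976, -0.0739, 0.2494]
tool_rot: [-3.137, 0.141, 0.001]
ft_force: [1.2, -0.0, -5.1]
grip_width: 0.15
grip_force: 45.0
```

Run:
```python
from h import *
s=ctrl.get_state(); print(s["position"],s["joint_positions"].round(2),s["ft_force"])
```

```text
[ 0.5976141  -0.07392069  0.24940906] [ 0.51  0.24 -0.52  1.48  0.12  1.45 -1.67] [ 1.18634628 -0.02659807 -5.08554788]
```

jog_arm(
  commands=[
    [0.1,0.015,0.03,0,0,0,0],
    [0.1,0.03,0.06,0,0,0,0],
    [0.1,0.05,0.09,0,0,0,0],
    [0.1,0.065,0.12,0,0,0,0],
    [0.1,0.076,0.144,0,0,0,0],
  ],
)

```text
time: 16.53
position: [0.6358, -0.0026, 0.2494]
tool_rot: [-3.137, 0.143, 0.001]
ft_force: [-0.9, 0.8, -4.8]
grip_width: 0.153
grip_force: 45.0
```

jog_arm(
  commands=[
    [0.1,0,0,-0.01,0,0,0],
    [0.1,0,0,-0.02,0,0,0],
    [0.1,0,0,-0.03,0,0,0],
    [0.1,0,0,-0.045,0,0,0],
    [0.1,0,0,-0.056,0,0,0],
  ],
)

```text
time: 16.95
position: [0.6349, -0.0066, 0.2207]
tool_rot: [3.137, -0.148, -0.002]
ft_force: [-0.9, -0.1, -5.6]
grip_width: 0.151
grip_force: 45.0
```

Run:
```python
from h import *
s=ctrl.get_state(); print(s["position"],s["joint_positions"].round(2),s["ft_force"])
a=cv2.cvtColor(grab("top")["frame"],cv2.COLOR_RGB2BGR)[100:300,110:360]; b=cv2.cvtColor(grab("scene")["frame"],cv2.COLOR_RGB2BGR)[90:330,150:400]
cv2.imwrite('pics/c10.png',np.hstack([cv2.resize(a,(400,400),interpolation=3),cv2.resize(b,(400,400),interpolation=3)]))
```

```text
[ 0.63486282 -0.0066093   0.22072347] [ 0.4   0.33 -0.55  1.44  0.17  1.42 -1.82] [-0.86767877 -0.10865172 -5.56419542]
```

View pics/c10.png

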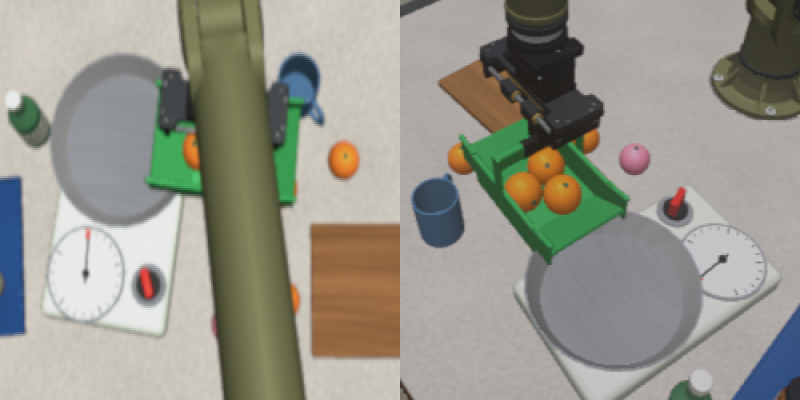

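The lip is over the pan with all three fruit inside. I'll tip in stages about the lip and lower it as I go.

jog_arm(
  commands=[
    [0.1,0,0.005,0.0015,-0.066,0.006,0],
    [0.1,0.001,0.01,0.003,-0.133,0.011,0],
    [0.1,0.001,0.014,0.004,-0.2,0.017,0],
    [0.1,0.002,0.019,0.006,-0.266,0.022,0],
    [0.1,0.002,0.0235,0.007,-0.332,0.028,0],
  ],
)

```text
time: 17.47
position: [0.6368, 0.0069, 0.2261]
tool_rot: [2.963, -0.138, -0.008]
ft_force: [-0.0, 0.2, -4.8]
grip_width: 0.153
grip_force: 45.0
```

jog_arm(
  commands=[
    [0.1,0,0,0,0,0,0],
    [0.1,0,0,0,0,0,0],
    [0.1,0,0,0,0,0,0],
    [0.1,0,0,0,0,0,0],
    [0.1,0,0,0,0,0,0],
  ],
)

```text
time: 17.88
position: [0.6365, 0.0055, 0.2255]
tool_rot: [2.964, -0.14, -0.01]
ft_force: [-0.3, -0.2, -5.7]
grip_width: 0.156
grip_force: 45.0
```

jog_arm(
  commands=[
    [0.1,0,0,0,0,0,0],
    [0.1,0,0,0,0,0,0],
    [0.1,0,0,0,0,0,0],
    [0.1,0,0,0,0,0,0],
    [0.1,0,0,0,0,0,0],
  ],
)

```text
time: 18.3
position: [0.6365, 0.0068, 0.2255]
tool_rot: [2.964, -0.137, -0.01]
ft_force: [0.7, -1.7, -5.3]
grip_width: 0.153
grip_force: 45.0
```

jog_arm(
  commands=[
    [0.1,0,0.006,0.002,-0.066,0.006,0],
    [0.1,0.001,0.012,0.004,-0.133,0.011,0],
    [0.1,0.001,0.018,0.006,-0.2,0.017,0],
    [0.1,0.002,0.024,0.008,-0.266,0.022,0],
    [0.1,0.0025,0.03,0.01,-0.332,0.028,0],
  ],
)

```text
time: 18.72
position: [0.638, 0.0227, 0.2306]
tool_rot: [2.789, -0.129, -0.018]
ft_force: [-0.3, -0.2, -5.6]
grip_width: 0.154
grip_force: 45.0
```

Run:
```python
from h import *
from scipy.spatial.transform import Rotation as Ro
s=ctrl.get_state(); print(s["position"],s["joint_positions"].round(2),s["ft_force"]); R=Ro.from_rotvec(s["tool_rot"]).as_matrix(); print("z",R[:,2])
g=s["position"]-.019*R[:,2]; u=R[:,1]*np.sign(R[1,1]); lip=g+.123*u+.076*R[:,2]; print("lip",lip,"from pan",lip-[.6516,.1804,.067])
```

```text
[0.63799207 0.02267707 0.23063264] [ 0.11  0.4  -0.53  1.38  0.51  1.59 -2.1 ] [-0.29590493 -0.24529871 -5.57414052]
z [-0.02819262 -0.34125015 -0.93954963]
lip [0.64709925 0.11829342 0.13496356] from pan [-0.00450075 -0.06210658  0.06796356]
```

j7 is nearing its limit, so I'll add a 12° anticlockwise yaw about the lip before tipping on.

jog_arm(
  commands=[
    [0.1,0.008,0,0,0,0,0.08],
    [0.1,0.016,0,0,0,0,0.16],
    [0.1,0.024,0,0,0,0,0.24],
    [0.1,0.032,0,0,0,0,0.32],
    [0.1,0.04,0,0,0,0,0.4],
  ],
)

```text
time: 19.13
position: [0.6578, 0.0203, 0.2307]
tool_rot: [2.786, 0.164, 0.032]
ft_force: [-1.1, -3.3, -3.3]
grip_width: 0.152
grip_force: 45.2
```

```bash
cat > lip.py <<'E'
from h import *
from scipy.spatial.transform import Rotation as Ro
s=ctrl.get_state(); print(s["position"],s["joint_positions"].round(2),s["ft_force"]); R=Ro.from_rotvec(s["tool_rot"]).as_matrix()
g=s["position"]-.019*R[:,2]; u=R[:,1]*np.sign(R[1,1]); lip=g+.123*u+.076*R[:,2]; print("u",u,"lip",lip,"from pan",lip-[.6516,.1804,.067])
E
python3 lip.py
```

```text
[0.65777828 0.02031747 0.23074278] [ 0.14  0.39 -0.56  1.4   0.54  1.52 -1.9 ] [-1.05626081 -3.30170574 -3.3132057 ]
u [-0.10966805  0.93248723 -0.34415184] lip [0.64669574 0.11554463 0.13489412] from pan [-0.00490426 -0.06485537  0.06789412]
```

jog_arm(
  commands=[
    [0.1,0,0,0,0,0,0],
    [0.1,0,0,0,0,0,0],
    [0.1,0,0,0,0,0,0],
    [0.1,0,0,0,0,0,0],
    [0.1,0,0,0,0,0,0],
  ],
)

```text
time: 19.55
position: [0.6578, 0.0214, 0.2307]
tool_rot: [2.788, 0.162, 0.033]
ft_force: [-0.1, -3.2, -4.5]
grip_width: 0.155
grip_force: 45.3
```

Run:
```python
from h import *
b=cv2.cvtColor(grab("scene")["frame"],cv2.COLOR_RGB2BGR)[120:300,180:370]
cv2.imwrite('pics/c11.png',cv2.resize(b,(633,600),interpolation=3))
```

```text
(no output)
```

View pics/c11.png

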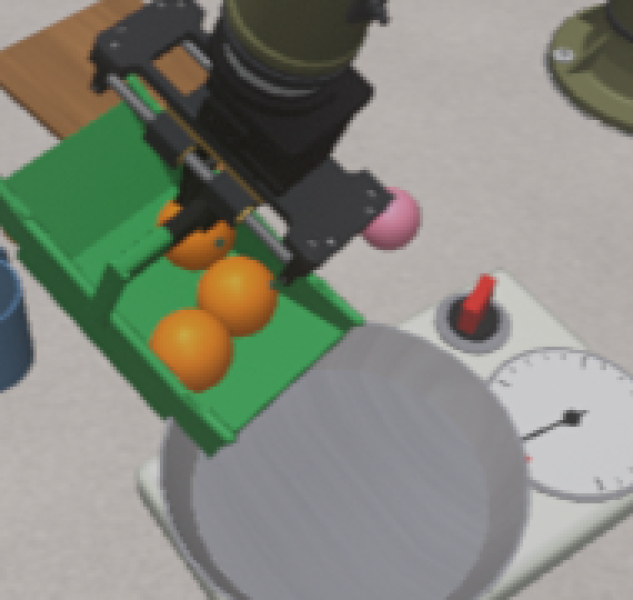

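The trug's side wall is resting lightly on the pan rim (crop (180,420)) and the needle has moved a little. I'll lift clear before tipping on.

jog_arm(
  commands=[
    [0.1,0,0,0.005,0,0,0],
    [0.1,0,0,0.012,0,0,0],
    [0.1,0,0,0.02,0,0,0],
    [0.1,0,0,0.024,0,0,0],
    [0.1,0,0,0.024,0,0,0],
  ],
)

```text
time: 20.02
position: [0.6581, 0.0239, 0.2434]
tool_rot: [2.79, 0.166, 0.035]
ft_force: [-0.1, -0.4, -5.3]
grip_width: 0.154
grip_force: 45.0
```

```bash
python3 lip.py
```

```text
[0.65808621 0.02386196 0.24343197] [ 0.14  0.38 -0.56  1.38  0.54  1.54 -1.9 ] [-0.10471576 -0.44530788 -5.2994199 ]
u [-0.11059595  0.93386409 -0.34009764] lip [0.64702816 0.11950785 0.14799831] from pan [-0.00457184 -0.06089215  0.08099831]
```

jog_arm(
  commands=[
    [0.1,-0.001,0.007,0.002,-0.066,-0.008,0],
    [0.1,-0.002,0.014,0.004,-0.132,-0.016,0],
    [0.1,-0.003,0.021,0.006,-0.199,-0.023,0],
    [0.1,-0.004,0.029,0.007,-0.265,-0.031,0],
    [0.1,-0.004,0.036,0.009,-0.331,-0.039,0],
  ],
)

```text
time: 20.43
position: [0.6556, 0.0417, 0.2469]
tool_rot: [2.615, 0.155, 0.046]
ft_force: [-0.1, 0.0, -5.8]
grip_width: 0.158
grip_force: 45.0
```

```bash
python3 lip.py
```

```text
[0.65561031 0.04165836 0.24688287] [ 0.    0.43 -0.54  1.38  0.69  1.62 -2.02] [-1.00627232e-01  4.81648818e-03 -5.81628355e+00]
u [-0.10173459  0.86038229 -0.49939203] lip [0.64663267 0.11923998 0.1360745 ] from pan [-0.00496733 -0.06116002  0.0690745 ]
```

jog_arm(
  commands=[
    [0.1,0,0.004,-0.001,-0.033,-0.004,0],
    [0.1,-0.001,0.008,-0.002,-0.066,-0.008,0],
    [0.1,-0.001,0.012,-0.003,-0.1,-0.012,0],
    [0.1,-0.002,0.016,-0.004,-0.133,-0.016,0],
    [0.1,-0.002,0.02,-0.005,-0.166,-0.02,0],
  ],
)

```text
time: 20.85
position: [0.6548, 0.0497, 0.2446]
tool_rot: [2.526, 0.147, 0.051]
ft_force: [0.3, -0.3, -4.6]
grip_width: 0.15
grip_force: 45.0
```

jog_arm(
  commands=[
    [0.1,0,0,0,0,0,0],
    [0.1,0,0,0,0,0,0],
    [0.1,0,0,0,0,0,0],
    [0.1,0,0,0,0,0,0],
    [0.1,0,0,0,0,0,0],
  ],
)

```text
time: 21.27
position: [0.6552, 0.0493, 0.2455]
tool_rot: [2.527, 0.147, 0.052]
ft_force: [0.6, -0.4, -3.1]
grip_width: 0.156
grip_force: 45.0
```

```bash
python3 lip.py
```

```text
[0.65516688 0.04933529 0.24553557] [-0.07  0.46 -0.53  1.38  0.77  1.67 -2.08] [ 0.63962113 -0.38225966 -3.05624053]
u [-0.09331561  0.8135166  -0.57400605] lip [0.64772019 0.11692781 0.12825898] from pan [-0.00387981 -0.06347219  0.06125898]
```

jog_arm(
  commands=[
    [0.1,0,0,0,0,0,0],
    [0.1,0,0,0,0,0,0],
    [0.1,0,0,0,0,0,0],
    [0.1,0,0,0,0,0,0],
    [0.1,0,0,0,0,0,0],
  ],
)

```text
time: 21.68
position: [0.6548, 0.05, 0.2446]
tool_rot: [2.527, 0.148, 0.051]
ft_force: [0.3, 0.6, -1.7]
grip_width: 0.151
grip_force: 45.0
```

jog_arm(
  commands=[
    [0.1,0,0.004,0,-0.033,-0.004,0],
    [0.1,-0.001,0.008,0,-0.066,-0.008,0],
    [0.1,-0.001,0.012,0,-0.1,-0.012,0],
    [0.1,-0.002,0.016,0,-0.133,-0.016,0],
    [0.1,-0.002,0.02,0,-0.166,-0.02,0],
  ],
)

```text
time: 22.1
position: [0.6536, 0.0609, 0.2442]
tool_rot: [2.438, 0.145, 0.056]
ft_force: [0.4, -0.7, -1.9]
grip_width: 0.154
grip_force: 45.0
```

jog_arm(
  commands=[
    [0.1,0,0,0,0,0,0],
    [0.1,0,0,0,0,0,0],
    [0.1,0,0,0,0,0,0],
    [0.1,0,0,0,0,0,0],
    [0.1,0,0,0,0,0,0],
  ],
)

```text
time: 22.52
position: [0.6539, 0.0594, 0.2449]
tool_rot: [2.44, 0.142, 0.057]
ft_force: [0.4, 0.4, -1.7]
grip_width: 0.148
grip_force: 45.0
```

```bash
python3 lip.py
python3 - <<'E'
from h import *
d=grab("scene"); 
for c,st in blobs(d,(5,150,120),(18,255,255),60): print(c,st[4],onz(d,*c,.1).round(3))
E
```

```text
[0.65393328 0.05944146 0.24486144] [-0.13  0.49 -0.52  1.37  0.84  1.72 -2.13] [ 0.37327087  0.40580166 -1.67505211]
u [-0.08761648  0.76066107 -0.64320921] lip [0.64761502 0.11661139 0.12210282] from pan [-0.00398498 -0.06378861  0.05510282]
[184.7 186.1] 103 [ 0.691 -0.17   0.1  ]
[292.1 254.4] 792 [0.622 0.181 0.1  ]
[270.3 277. ] 456 [0.702 0.191 0.1  ]
```

The wrist force is down to the trug's own weight, and the scene view shows all three fruit in the pan. I'm lifting, levelling and going back to the board.

jog_arm(
  commands=[
    [0.1,0,0,0.04,0,0,0],
    [0.1,0,0,0.09,0,0,0],
    [0.1,0,0,0.14,0,0,0],
    [0.1,0,0,0.18,0,0,0],
    [0.1,0,0,0.2,0,0,0],
  ],
)

```text
time: 22.98
position: [0.6543, 0.0598, 0.3481]
tool_rot: [2.441, 0.14, 0.061]
ft_force: [0.1, 0.9, -1.6]
grip_width: 0.155
grip_force: 45.0
```

jog_arm(
  commands=[
    [0.1,0,-0.05,0,0.13,0.016,0],
    [0.1,0,-0.1,0,0.26,0.031,0],
    [0.1,0,-0.15,0,0.4,0.047,0],
    [0.1,0,-0.2,0,0.53,0.062,0],
    [0.1,0,-0.25,0,0.662,0.078,0],
  ],
)

```text
time: 23.4
position: [0.6533, -0.0663, 0.3447]
tool_rot: [2.79, 0.163, 0.034]
ft_force: [-0.7, -0.0, -3.2]
grip_width: 0.15
grip_force: 45.0
```

jog_arm(
  commands=[
    [0.1,0,-0.05,0,0.13,0.016,0],
    [0.1,0,-0.1,0,0.26,0.031,0],
    [0.1,0,-0.15,0,0.4,0.047,0],
    [0.1,0,-0.2,0,0.53,0.062,0],
    [0.1,0,-0.25,0,0.662,0.078,0],
  ],
)

```text
time: 23.82
position: [0.6529, -0.192, 0.3448]
tool_rot: [-3.135, -0.181, -0.005]
ft_force: [0.8, 0.1, -2.3]
grip_width: 0.153
grip_force: 45.0
```

```bash
python3 lip.py
python3 - <<'E'
from h import *
s=ctrl.get_state();print(s["tool_rot"])
d=grab("top")
for u,v in [(45,88),(540,88),(555,420),(50,418)]: print(onz(d,295+u/5-.4,195+v/5-.4,.018).round(4))
for c,st in blobs(d,(5,150,120),(18,255,255),60): print(c,st[4],onz(d,*c,.03).round(3),onz(d,*c,.1).round(3))
E
```

```text
[ 0.65290086 -0.19199133  0.34481033] [ 0.55  0.4  -0.47  1.09  0.18  1.68 -1.31] [ 0.77806459  0.12192282 -2.25583299]
u [-0.11529829  0.9933301   0.0012741 ] lip [ 0.63887973 -0.06971998  0.28796735] from pan [-0.01272027 -0.25011998  0.22096735]
[-3.13490539 -0.18132642 -0.00456131]
[ 0.5506 -0.1652  0.018 ]
[ 0.5555 -0.463   0.018 ]
[ 0.3585 -0.4632  0.018 ]
[ 0.3548 -0.1675  0.018 ]
[184.3 155. ] 267 [0.72 0.2  0.03] [0.699 0.189 0.1  ]
[187.3 182.5] 545 [0.634 0.187 0.03 ] [0.618 0.176 0.1  ]
[285.8 194.2] 225 [ 0.602 -0.111  0.03 ] [ 0.588 -0.107  0.1  ]
[287.  249.7] 252 [ 0.436 -0.115  0.03 ] [ 0.43  -0.111  0.1  ]
```

jog_arm(
  commands=[
    [0.1,-0.04,-0.025,0,0,0,-0.02],
    [0.1,-0.08,-0.05,0,0,0,-0.05],
    [0.1,-0.12,-0.075,0,0,0,-0.07],
    [0.1,-0.16,-0.1,0,0,0,-0.09],
    [0.1,-0.193,-0.124,0,0,0,-0.11],
  ],
)

```text
time: 24.28
position: [0.555, -0.2533, 0.3438]
tool_rot: [3.139, 0.089, 0.001]
ft_force: [0.6, -0.3, -1.9]
grip_width: 0.154
grip_force: 45.0
```

jog_arm(
  commands=[
    [0.1,-0.04,-0.025,0,0,0,-0.02],
    [0.1,-0.08,-0.05,0,0,0,-0.05],
    [0.1,-0.12,-0.075,0,0,0,-0.07],
    [0.1,-0.16,-0.1,-0.03,0,0,-0.09],
    [0.1,-0.193,-0.124,-0.08,0,0,-0.11],
  ],
)

```text
time: 24.7
position: [0.4599, -0.3158, 0.3065]
tool_rot: [3.137, -0.001, 0.009]
ft_force: [0.7, -1.5, -2.7]
grip_width: 0.153
grip_force: 45.0
```

jog_arm(
  commands=[
    [0.1,0,0,-0.06,0,0,0],
    [0.1,0,0,-0.12,0,0,0],
    [0.1,0,0,-0.18,0,0,0],
    [0.1,0,0,-0.24,0,0,0],
    [0.1,0,0,-0.3,0,0,0],
  ],
)

```text
time: 25.12
position: [0.4596, -0.3141, 0.1527]
tool_rot: [3.14, 0.001, 0.002]
ft_force: [1.2, -0.6, -1.8]
grip_width: 0.155
grip_force: 45.0
```

jog_arm(
  commands=[
    [0.1,0,0,-0.015,0,0,0],
    [0.1,0,0,-0.03,0,0,0],
    [0.1,0,0,-0.045,0,0,0],
    [0.1,0,0,-0.055,0,0,0],
    [0.1,0,0,-0.06,0,0,0],
  ],
)

```text
time: 25.53
position: [0.4613, -0.3144, 0.1252]
tool_rot: [3.14, 0.002, 0.006]
ft_force: [-0.6, 0.0, -1.1]
grip_width: 0.153
grip_force: 45.0
```

```bash
python3 lip.py
```

```text
[ 0.46131226 -0.314444    0.1251561 ] [ 0.87  0.19 -0.36  1.77  0.07  1.18 -1.08] [-0.55118782  0.03825958 -1.09108526]
u [-0.00108153  0.99999822 -0.00154405] lip [ 0.46141483 -0.19153197  0.06796673] from pan [-0.19018517 -0.37193197  0.00096673]
```

jog_arm(
  commands=[
    [0.1,0,0,-0.003,0,0,0],
    [0.1,0,0,-0.006,0,0,0],
    [0.1,0,0,-0.009,0,0,0],
    [0.1,0,0,-0.012,0,0,0],
    [0.1,0,0,-0.012,0,0,0],
  ],
)

```text
time: 25.95
position: [0.4608, -0.314, 0.1185]
tool_rot: [3.141, 0.002, 0.005]
ft_force: [0.4, -0.5, -2.4]
grip_width: 0.155
grip_force: 45.0
```

jog_arm(
  commands=[
    [0.1,0,0,-0.001,0,0,0],
    [0.1,0,0,-0.002,0,0,0],
    [0.1,0,0,-0.003,0,0,0],
    [0.1,0,0,-0.004,0,0,0],
    [0.1,0,0,-0.004,0,0,0],
  ],
)

```text
time: 26.37
position: [0.4611, -0.3142, 0.1175]
tool_rot: [3.14, 0.002, 0.006]
ft_force: [-1.5, 1.9, 5.4]
grip_width: 0.148
grip_force: 45.0
```

jog_arm(
  commands=[
    [0.4,0,0,0,0,0,0],
    [0.6,0,0,0,0,0,0],
    [0.7,0,0,0,0,0,0],
    [0.7,0,0,0,0,0,0],
    [0.7,0,0,0.02,0,0,0],
  ],
  grip_force=12,
)

```text
time: 26.78
position: [0.4594, -0.3132, 0.1247]
tool_rot: [-3.14, -0.002, 0.0]
ft_force: [-0.8, 0.7, -0.7]
grip_width: 0.448
grip_force: 0.0
```

jog_arm(
  commands=[
    [0.7,0,0,0.06,0,0,0],
    [0.7,0,0,0.12,0,0,0],
    [0.7,0,0,0.18,0,0,0],
    [0.7,0,0,0.24,0,0,0],
    [0.7,0,0,0.26,0,0,0],
  ],
)

```text
time: 27.2
position: [0.4627, -0.3151, 0.2624]
tool_rot: [3.136, 0.002, 0.015]
ft_force: [1.6, 0.3, 0.2]
grip_width: 0.694
grip_force: 0.0
```

```bash
python3 lip.py|head -2
cat > see.py <<'E'
import sys
from h import *
d=grab("top"); s=grab("scene")
for n,q in(("top",d),("scene",s)):
  for c,st in blobs(q,(5,150,120),(18,255,255),60): print(n,c,st[:5],onz(q,*c,.03).round(3),onz(q,*c,.097).round(3))
if len(sys.argv)>1:
  a=cv2.cvtColor(d["frame"],cv2.COLOR_RGB2BGR)[110:290,80:420]; b=cv2.cvtColor(s["frame"],cv2.COLOR_RGB2BGR)[90:370,150:430]
  cv2.imwrite('pics/'+sys.argv[1],np.vstack([cv2.resize(a,(560,296),interpolation=3),cv2.resize(b,(560,300),interpolation=3)]))
E
python3 see.py c12.png
```

```text
[ 0.46274763 -0.31507207  0.26235714] [ 0.88  0.11 -0.36  1.58  0.04  1.44 -1.05] [1.60303126 0.32110573 0.17355919]
u [-0.00117068  0.99998526 -0.00530242] lip [ 0.4631484  -0.19237547  0.20470834] from pan [-0.1884516  -0.37277547  0.13770834]
top [184.4 155. ] [175 146  20  19 270] [0.72  0.199 0.03 ] [0.7   0.189 0.097]
top [187.2 182.5] [169 168  37  30 550] [0.634 0.187 0.03 ] [0.618 0.177 0.097]
top [324.3 179.6] [316 171  18  18 241] [ 0.649 -0.227  0.03 ] [ 0.633 -0.218  0.097]
top [285.7 193.8] [277 185  18  18 239] [ 0.604 -0.11   0.03 ] [ 0.59  -0.106  0.097]
top [287.  249.7] [278 241  19  18 254] [ 0.436 -0.115  0.03 ] [ 0.43  -0.111  0.097]
scene [264.8 171.8] [257 164  17  16 207] [ 0.433 -0.118  0.03 ] [ 0.481 -0.07   0.097]
scene [188.5 184.1] [180 176  18  17 215] [ 0.648 -0.23   0.03 ] [ 0.678 -0.172  0.097]
scene [223.9 198.9] [215 190  19  18 236] [ 0.602 -0.112  0.03 ] [ 0.636 -0.065  0.097]
scene [292.2 253.9] [278 232  30  44 796] [0.584 0.153 0.03 ] [0.619 0.179 0.097]
scene [270.2 276.5] [258 264  25  25 456] [0.672 0.164 0.03 ] [0.7   0.188 0.097]
```

View pics/c12.png

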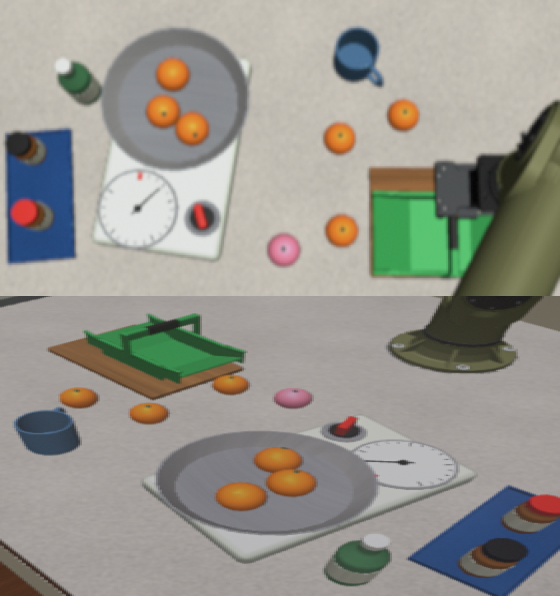

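The trug stands empty on the board and three fruit are in the pan. The loose ones are at (0.603,−0.111), (0.435,−0.116) and (0.649,−0.228). I'm picking the first.

jog_arm(
  commands=[
    [0.98,0.028,0.04,0,0,0,0.2],
    [0.98,0.057,0.08,0,0,0,0.4],
    [0.98,0.085,0.12,0,0,0,0.6],
    [0.98,0.114,0.16,0,0,0,0.8],
    [0.98,0.142,0.204,0,0,0,1.0],
  ],
)

```text
time: 27.72
position: [0.5313, -0.2112, 0.2543]
tool_rot: [-3.03, -0.821, -0.001]
ft_force: [0.8, 0.1, -0.3]
grip_width: 0.952
grip_force: 0.0
```

jog_arm(
  commands=[
    [0.98,0.028,0.04,0,0,0,0.2],
    [0.98,0.057,0.08,0,0,0,0.4],
    [0.98,0.085,0.12,0,0,0,0.6],
    [0.98,0.114,0.16,0,0,0,0.8],
    [0.98,0.142,0.204,0,0,0,1.0],
  ],
)

```text
time: 28.13
position: [0.6024, -0.1094, 0.2542]
tool_rot: [-2.714, -1.577, -0.001]
ft_force: [0.6, -1.0, -0.1]
grip_width: 0.977
grip_force: 0.0
```

jog_arm(
  commands=[
    [0.98,0,0,-0.06,0,0,0],
    [0.98,0,0,-0.12,0,0,0],
    [0.98,0,0,-0.18,0,0,0],
    [0.98,0,0,-0.24,0,0,0],
    [0.98,0,0,-0.3,0,0,0],
  ],
)

```text
time: 28.55
position: [0.6011, -0.1096, 0.103]
tool_rot: [-2.717, -1.571, -0.001]
ft_force: [0.0, -1.2, 0.6]
grip_width: 0.982
grip_force: 0.0
```

```bash
python3 lip.py|head -1; python3 see.py | grep top
```

```text
[ 0.60113158 -0.1096387   0.10302945] [ 0.62  0.36 -0.59  1.65  0.21  1.19 -0.54] [ 0.02737458 -1.24800644  0.56043273]
top [184.4 155. ] [175 146  20  19 270] [0.72  0.199 0.03 ] [0.7   0.189 0.097]
top [187.3 182.5] [169 168  37  30 549] [0.634 0.187 0.03 ] [0.618 0.177 0.097]
top [326.7 179.7] [321 171  13  18 165] [ 0.649 -0.234  0.03 ] [ 0.633 -0.224  0.097]
```

jog_arm(
  commands=[
    [0.98,0.002,-0.001,-0.04,0,0,0],
    [0.98,0.003,-0.002,-0.08,0,0,0],
    [0.98,0.003,-0.002,-0.12,0,0,0],
    [0.98,0.003,-0.002,-0.16,0,0,0],
    [0.98,0.003,-0.002,-0.174,0,0,0],
  ],
)

```text
time: 29.07
position: [0.6026, -0.1109, 0.0175]
tool_rot: [-2.717, -1.57, -0.0]
ft_force: [-0.4, -0.1, -1.0]
grip_width: 0.978
grip_force: 0.0
```

jog_arm(
  commands=[
    [0.8,0,0,0,0,0,0],
    [0.7,0,0,0,0,0,0],
    [0.6,0,0,0,0,0,0],
    [0.5,0,0,0,0,0,0],
    [0.5,0,0,0,0,0,0],
  ],
  grip_force=10,
)

```text
time: 29.48
position: [0.6052, -0.1112, 0.0209]
tool_rot: [2.719, 1.572, 0.007]
ft_force: [0.9, 0.0, 0.8]
grip_width: 0.686
grip_force: 0.0
```

jog_arm(
  commands=[
    [0.5,0,0,0.0,0,0,0],
    [0.5,0,0,0.02,0,0,0],
    [0.5,0,0,0.08,0,0,0],
    [0.5,0,0,0.14,0,0,0],
    [0.5,0,0,0.2,0,0,0],
  ],
)

```text
time: 29.9
position: [0.6038, -0.1108, 0.121]
tool_rot: [-2.718, -1.572, -0.004]
ft_force: [0.7, -0.3, -0.5]
grip_width: 0.596
grip_force: 8.7
```

```bash
python3 see.py; python3 -c "
from h import *
s=ctrl.get_state();print(s['position'],s['grip_width'],s['grip_force'],s['ft_force'])
d=grab('scene');print(px(d,[.604,-.111,.03]),px(d,s['position']+[0,0,.013]))"
```

```text
top [184.4 154.9] [175 146  20  19 272] [0.72  0.199 0.03 ] [0.701 0.189 0.097]
top [187.3 182.6] [169 168  37  30 547] [0.633 0.187 0.03 ] [0.618 0.177 0.097]
top [327.5 179.8] [323 171  11  18 139] [ 0.649 -0.237  0.03 ] [ 0.633 -0.227  0.097]
scene [220.8 173. ] [211 163  21  20 301] [ 0.543 -0.204  0.03 ] [ 0.582 -0.149  0.097]
scene [264.7 171.8] [257 163  17  17 210] [ 0.434 -0.118  0.03 ] [ 0.481 -0.07   0.097]
scene [188.7 184.3] [180 176  18  17 224] [ 0.648 -0.229  0.03 ] [ 0.678 -0.171  0.097]
scene [292.2 254.2] [278 232  30  44 797] [0.584 0.154 0.03 ] [0.619 0.179 0.097]
scene [270.3 276.8] [258 264  25  26 464] [0.673 0.165 0.03 ] [0.7   0.189 0.097]
[ 0.60835516 -0.11119056  0.12621927] 0.5976441646845456 8.732318580150604 [ 0.54565409  0.1601968  -0.47363868]
(np.float64(223.7953624536918), np.float64(199.4294604816744)) (np.float64(220.60839502486462), np.float64(173.94112358028227))
```

jog_arm(
  commands=[
    [0.5,0.01,0.04,0.06,0,0,0.18],
    [0.5,0.024,0.09,0.12,0,0,0.36],
    [0.5,0.037,0.13,0.14,0,0,0.54],
    [0.5,0.05,0.18,0.14,0,0,0.72],
    [0.5,0.061,0.226,0.14,0,0,0.9],
  ],
)

```text
time: 30.47
position: [0.635, 0.003, 0.1898]
tool_rot: [-2.272, -2.168, -0.004]
ft_force: [0.7, 0.7, -0.6]
grip_width: 0.598
grip_force: 8.7
```

jog_arm(
  commands=[
    [0.5,0.012,0.045,0,0,0,0.18],
    [0.5,0.024,0.09,0,0,0,0.36],
    [0.5,0.037,0.135,0,0,0,0.54],
    [0.5,0.05,0.18,0,0,0,0.72],
    [0.5,0.061,0.226,0,0,0,0.9],
  ],
)

```text
time: 30.88
position: [0.6648, 0.1154, 0.188]
tool_rot: [-1.702, -2.636, -0.0]
ft_force: [-0.6, 0.4, -1.1]
grip_width: 0.596
grip_force: 8.7
```

jog_arm(
  commands=[
    [0.5,0,0,-0.04,0,0,0],
    [0.5,0,0,-0.08,0,0,0],
    [0.5,0,0,-0.11,0,0,0],
    [0.5,0,0,-0.14,0,0,0],
    [0.5,0,0,-0.16,0,0,0],
  ],
)

```text
time: 31.3
position: [0.6639, 0.1143, 0.1066]
tool_rot: [-1.707, -2.632, 0.001]
ft_force: [-0.4, -0.5, -0.9]
grip_width: 0.592
grip_force: 8.7
```

```bash
python3 see.py|grep -v "top.*0.03"; python3 -c "
from h import *
s=ctrl.get_state();print(s['position'],s['grip_width'],s['tool_rot'],s['ft_force'],s['joint_positions'].round(2))"
```

```text
scene [188.8 184.5] [180 176  18  18 227] [ 0.648 -0.228  0.03 ] [ 0.678 -0.171  0.097]
scene [292.1 254.4] [278 232  30  45 800] [0.585 0.154 0.03 ] [0.62  0.179 0.097]
scene [270.3 277. ] [258 264  25  26 460] [0.673 0.165 0.03 ] [0.7   0.189 0.097]
[0.66362088 0.11417091 0.10669034] 0.5969448883928008 [-1.70655903e+00 -2.63086520e+00  1.64501597e-03] [ 0.40521721 -0.38914748 -0.14716483] [ 0.35  0.55 -0.78  1.47  0.39  1.28 -0.05]
```

jog_arm(
  commands=[
    [0.5,0,0,-0.01,0,0,0],
    [0.5,0,0,-0.02,0,0,0],
    [0.5,0,0,-0.028,0,0,0],
    [0.5,0,0,-0.034,0,0,0],
    [0.5,0,0,-0.036,0,0,0],
  ],
)

```text
time: 31.82
position: [0.6652, 0.1148, 0.0912]
tool_rot: [-1.708, -2.634, -0.003]
ft_force: [0.2, -0.5, -1.8]
grip_width: 0.6
grip_force: 8.7
```

jog_arm(
  commands=[
    [0.5,0,0,-0.002,0,0,0],
    [0.5,0,0,-0.004,0,0,0],
    [0.5,0,0,-0.005,0,0,0],
    [0.5,0,0,-0.006,0,0,0],
    [0.5,0,0,-0.006,0,0,0],
  ],
)

```text
time: 32.23
position: [0.6653, 0.115, 0.0885]
tool_rot: [-1.708, -2.634, -0.003]
ft_force: [-0.2, 0.8, -1.9]
grip_width: 0.601
grip_force: 8.7
```

jog_arm(
  commands=[
    [0.5,0,0,-0.002,0,0,0],
    [0.5,0,0,-0.004,0,0,0],
    [0.5,0,0,-0.005,0,0,0],
    [0.5,0,0,-0.006,0,0,0],
    [0.5,0,0,-0.006,0,0,0],
  ],
)

```text
time: 32.65
position: [0.6653, 0.115, 0.0856]
tool_rot: [-1.708, -2.634, -0.003]
ft_force: [0.0, -0.2, 0.5]
grip_width: 0.595
grip_force: 8.9
```

jog_arm(
  commands=[
    [0.5,0,0,-0.002,0,0,0],
    [0.5,0,0,-0.003,0,0,0],
    [0.5,0,0,-0.004,0,0,0],
    [0.5,0,0,-0.004,0,0,0],
    [0.5,0,0,-0.004,0,0,0],
  ],
)

```text
time: 33.07
position: [0.6654, 0.115, 0.0839]
tool_rot: [-1.708, -2.634, -0.004]
ft_force: [-0.4, -0.5, 1.6]
grip_width: 0.601
grip_force: 9.5
```

jog_arm(
  commands=[
    [0.65,0,0,0,0,0,0],
    [0.7,0,0,0,0,0,0],
    [0.75,0,0,0,0,0,0],
    [0.8,0,0,0,0,0,0],
    [0.82,0,0,0,0,0,0],
  ],
)

```text
time: 33.48
position: [0.6653, 0.1149, 0.0832]
tool_rot: [-1.708, -2.634, -0.003]
ft_force: [-1.0, -0.8, 0.9]
grip_width: 0.786
grip_force: 0.0
```

jog_arm(
  commands=[
    [0.82,0,0,0.02,0,0,0],
    [0.82,0,0,0.06,0,0,0],
    [0.82,0,0,0.12,0,0,0],
    [0.82,0,0,0.2,0,0,0],
    [0.82,0,0,0.26,0,0,0],
  ],
)

```text
time: 33.9
position: [0.6656, 0.1154, 0.217]
tool_rot: [-1.709, -2.635, -0.006]
ft_force: [1.0, -0.3, 1.0]
grip_width: 0.817
grip_force: 0.0
```

jog_arm(
  commands=[
    [0.98,-0.04,-0.06,0,0,0,-0.2],
    [0.98,-0.09,-0.12,0,0,0,-0.4],
    [0.98,-0.13,-0.16,0,0,0,-0.6],
    [0.98,-0.17,-0.2,0,0,0,-0.8],
    [0.98,-0.21,-0.24,0,0,0,-0.9],
  ],
)

```text
time: 34.32
position: [0.5594, -0.0059, 0.2143]
tool_rot: [-2.282, -2.158, -0.005]
ft_force: [1.0, -0.4, 1.0]
grip_width: 0.972
grip_force: 0.0
```

jog_arm(
  commands=[
    [0.98,-0.05,-0.04,0,0,0,-0.2],
    [0.98,-0.1,-0.09,0,0,0,-0.4],
    [0.98,-0.15,-0.13,0,0,0,-0.6],
    [0.98,-0.2,-0.18,0,0,0,-0.8],
    [0.98,-0.246,-0.222,0,0,0,-0.9],
  ],
)

```text
time: 34.73
position: [0.4359, -0.1172, 0.2144]
tool_rot: [2.723, 1.565, 0.005]
ft_force: [0.3, -1.0, 0.9]
grip_width: 0.978
grip_force: 0.0
```

```bash
python3 see.py; python3 -c "
from h import *
s=ctrl.get_state();print(s['position'],s['grip_width'],s['tool_rot'],s['ft_force'],s['joint_positions'].round(2))"
```

```text
top [184.4 154.9] [175 146  20  19 272] [0.72  0.199 0.03 ] [0.701 0.189 0.097]
top [209.9 167.9] [201 159  19  19 268] [0.68 0.12 0.03] [0.663 0.113 0.097]
top [187.3 182.6] [169 168  37  30 555] [0.633 0.187 0.03 ] [0.618 0.177 0.097]
top [324.3 179.6] [316 171  18  18 240] [ 0.649 -0.227  0.03 ] [ 0.633 -0.218  0.097]
scene [264.7 171.8] [257 163  17  17 210] [ 0.434 -0.118  0.03 ] [ 0.481 -0.07   0.097]
scene [188.6 184.3] [180 176  18  17 222] [ 0.648 -0.229  0.03 ] [ 0.678 -0.172  0.097]
scene [292.1 254.2] [278 232  30  45 795] [0.585 0.154 0.03 ] [0.62  0.179 0.097]
scene [260.2 246.8] [249 235  23  23 380] [0.633 0.082 0.03 ] [0.664 0.114 0.097]
scene [270.2 276.9] [258 264  25  26 462] [0.673 0.165 0.03 ] [0.7   0.189 0.097]
[ 0.43415312 -0.12032704  0.21420022] 0.9803047058771917 [2.72520510e+00 1.55973710e+00 6.84370639e-04] [ 0.20444719 -0.60524526 -0.13510314] [ 0.85 -0.11 -0.59  1.88 -0.06  1.35 -0.25]
```

jog_arm(
  commands=[
    [0.98,0,0.003,-0.05,0,0,0.14],
    [0.98,0.001,0.006,-0.1,0,0,0.28],
    [0.98,0.002,0.006,-0.15,0,0,0.42],
    [0.98,0.002,0.006,-0.2,0,0,0.56],
    [0.98,0.002,0.006,-0.25,0,0,0.7],
  ],
)

```text
time: 35.25
position: [0.4393, -0.1121, 0.0882]
tool_rot: [-2.382, -2.049, -0.006]
ft_force: [-0.1, -0.7, -1.1]
grip_width: 0.981
grip_force: 0.0
```

```bash
python3 see.py|grep "scene \[26[0-9]"; python3 -c "
from h import *
s=ctrl.get_state();print(s['position'],s['tool_rot'],s['ft_force'],s['joint_positions'].round(2))"
```

```text
scene [264.7 171.8] [257 163  17  17 210] [ 0.434 -0.118  0.03 ] [ 0.481 -0.07   0.097]
scene [260.3 246.9] [249 235  23  24 385] [0.633 0.083 0.03 ] [0.664 0.114 0.097]
[ 0.43583925 -0.11114985  0.08563914] [-2.37914684e+00 -2.03955795e+00 -2.12863906e-04] [-0.86186969  1.2268481   0.55804602] [ 0.81  0.02 -0.62  2.04  0.01  1.09  0.04]
```

jog_arm(
  commands=[
    [0.98,0,-0.004,-0.03,0,0,0],
    [0.98,0,-0.006,-0.07,0,0,0],
    [0.98,0,-0.006,-0.1,0,0,0],
    [0.98,0,-0.006,-0.13,0,0,0],
    [0.98,0,-0.006,-0.138,0,0,0],
  ],
)

```text
time: 35.77
position: [0.4384, -0.1155, 0.0194]
tool_rot: [-2.387, -2.039, -0.004]
ft_force: [-1.1, 0.2, -1.1]
grip_width: 0.98
grip_force: 0.0
```

jog_arm(
  commands=[
    [0.8,0,0,0,0,0,0],
    [0.7,0,0,0,0,0,0],
    [0.6,0,0,0,0,0,0],
    [0.5,0,0,0,0,0,0],
    [0.5,0,0,0,0,0,0],
  ],
)

```text
time: 36.18
position: [0.4389, -0.1163, 0.0204]
tool_rot: [-2.388, -2.041, -0.005]
ft_force: [-0.9, -0.0, 2.7]
grip_width: 0.691
grip_force: 1.3
```

jog_arm(
  commands=[
    [0.5,0,0,0.0,0,0,0],
    [0.5,0,0,0.02,0,0,0],
    [0.5,0,0,0.08,0,0,0],
    [0.5,0,0,0.15,0,0,0],
    [0.5,0,0,0.23,0,0,0],
  ],
)

```text
time: 36.6
position: [0.4372, -0.1154, 0.1353]
tool_rot: [-2.384, -2.04, -0.004]
ft_force: [0.7, -0.8, -1.8]
grip_width: 0.593
grip_force: 8.7
```

```bash
python3 see.py|grep scene; python3 -c "
from h import *
s=ctrl.get_state();print(s['position'],s['tool_rot'],s['grip_width'],s['ft_force'],s['joint_positions'].round(2))
d=grab('scene');print(px(d,s['position']+[0,0,.013]))
d=grab('top')
for u,v in [(179,177.5),(196.6,187.9)]: print(onz(d,u,v,.097))"
```

```text
scene [265.5 142.7] [256 134  18  17 209] [ 0.336 -0.222  0.03 ] [ 0.391 -0.165  0.097]
scene [188.7 184.4] [180 176  18  17 224] [ 0.648 -0.229  0.03 ] [ 0.678 -0.171  0.097]
scene [292.1 254.2] [278 232  30  45 798] [0.585 0.154 0.03 ] [0.62  0.179 0.097]
scene [260.2 246.8] [249 235  23  24 382] [0.633 0.082 0.03 ] [0.664 0.114 0.097]
scene [270.2 277. ] [258 264  25  26 465] [0.673 0.165 0.03 ] [0.701 0.189 0.097]
[ 0.44331362 -0.11718975  0.14138842] [2.37990338 2.03504313 0.01320405] 0.596402591506393 [ 0.82537092 -0.30540286 -2.04462057] [ 0.83 -0.04 -0.61  1.97 -0.03  1.19  0.08]
(np.float64(264.174294607608), np.float64(143.06291247081748))
[0.63264462 0.20139808 0.097     ]
[0.60280298 0.1494062  0.097     ]
```

Fruit held. Pan balls are at (0.700,0.189), (0.633,0.201), (0.603,0.149) and (0.664,0.114). The free spot on the near side is about (0.567,0.201).

jog_arm(
  commands=[
    [0.5,0.017,0.042,0.04,0,0,0.19],
    [0.5,0.034,0.085,0.08,0,0,0.38],
    [0.5,0.051,0.127,0.11,0,0,0.57],
    [0.5,0.068,0.17,0.11,0,0,0.76],
    [0.5,0.085,0.211,0.11,0,0,0.955],
  ],
)

```text
time: 37.22
position: [0.4808, -0.0093, 0.1891]
tool_rot: [-1.801, -2.571, -0.003]
ft_force: [0.5, -0.6, -1.1]
grip_width: 0.596
grip_force: 8.7
```

jog_arm(
  commands=[
    [0.5,0.017,0.042,0,0,0,0.19],
    [0.5,0.034,0.085,0,0,0,0.38],
    [0.5,0.051,0.127,0,0,0,0.57],
    [0.5,0.068,0.17,0,0,0,0.76],
    [0.5,0.085,0.211,0,0,0,0.955],
  ],
)

```text
time: 37.63
position: [0.5225, 0.0961, 0.1878]
tool_rot: [-1.107, -2.934, -0.001]
ft_force: [-0.1, 0.5, -0.6]
grip_width: 0.595
grip_force: 8.7
```

jog_arm(
  commands=[
    [0.5,0.017,0.042,0,0,0,0.19],
    [0.5,0.034,0.085,0,0,0,0.38],
    [0.5,0.051,0.127,0,0,0,0.57],
    [0.5,0.068,0.17,0,0,0,0.76],
    [0.5,0.085,0.211,0,0,0,0.955],
  ],
)

```text
time: 38.05
position: [0.5651, 0.2013, 0.1875]
tool_rot: [-0.346, -3.116, -0.0]
ft_force: [-1.6, -0.3, -0.7]
grip_width: 0.597
grip_force: 8.7
```

jog_arm(
  commands=[
    [0.5,0,0,0,0,0,0],
    [0.5,0,0,0,0,0,0],
    [0.5,0,0,0,0,0,0],
    [0.5,0,0,0,0,0,0],
    [0.5,0,0,0,0,0,0],
  ],
)

```text
time: 38.47
position: [0.5657, 0.1989, 0.1892]
tool_rot: [-0.359, -3.118, 0.001]
ft_force: [-0.6, -0.5, -1.1]
grip_width: 0.597
grip_force: 8.7
```

```bash
python3 see.py|grep scene; python3 -c "
from h import *
s=ctrl.get_state();print(s['position'],s['tool_rot'],s['grip_width'],s['ft_force'],s['joint_positions'].round(2))"
```

```text
scene [188.8 184.5] [180 176  18  18 226] [ 0.648 -0.228  0.03 ] [ 0.678 -0.171  0.097]
scene [317.3 222.9] [308 209  22  26 338] [0.458 0.127 0.03 ] [0.503 0.155 0.097]
scene [292.1 254.5] [278 232  30  45 797] [0.585 0.154 0.03 ] [0.62  0.18  0.097]
scene [260.3 247.1] [249 235  23  24 390] [0.633 0.083 0.03 ] [0.664 0.115 0.097]
scene [270.2 277.2] [258 264  25  26 458] [0.674 0.165 0.03 ] [0.701 0.19  0.097]
[0.56584761 0.19931555 0.18956631] [-3.57909377e-01 -3.11849726e+00 -5.57118988e-05] 0.59554406773466 [-0.68464865  0.37817442 -1.10116652] [ 0.37  0.35 -0.94  1.57  0.29  1.37  0.75]
```

Lower: to ~0.100, then gently.

jog_arm(
  commands=[
    [0.5,0.002,0.002,-0.04,0,0,0],
    [0.5,0.002,0.002,-0.08,0,0,0],
    [0.5,0.002,0.002,-0.12,0,0,0],
    [0.5,0.002,0.002,-0.15,0,0,0],
    [0.5,0.002,0.002,-0.175,0,0,0],
  ],
)

```text
time: 38.98
position: [0.5664, 0.2005, 0.1008]
tool_rot: [-0.356, -3.118, 0.0]
ft_force: [0.5, 0.0, -0.2]
grip_width: 0.596
grip_force: 8.7
```

jog_arm(
  commands=[
    [0.5,0,0,-0.003,0,0,0],
    [0.5,0,0,-0.006,0,0,0],
    [0.5,0,0,-0.008,0,0,0],
    [0.5,0,0,-0.01,0,0,0],
    [0.5,0,0,-0.01,0,0,0],
  ],
)

```text
time: 39.4
position: [0.5674, 0.2017, 0.0979]
tool_rot: [-0.355, -3.12, -0.002]
ft_force: [0.7, -0.1, 0.5]
grip_width: 0.595
grip_force: 8.9
```

jog_arm(
  commands=[
    [0.5,0,0,-0.002,0,0,0],
    [0.5,0,0,-0.004,0,0,0],
    [0.5,0,0,-0.005,0,0,0],
    [0.5,0,0,-0.006,0,0,0],
    [0.5,0,0,-0.006,0,0,0],
  ],
)

```text
time: 39.82
position: [0.5681, 0.2016, 0.0948]
tool_rot: [-0.356, -3.121, -0.003]
ft_force: [3.1, 0.2, 3.9]
grip_width: 0.596
grip_force: 9.7
```

jog_arm(
  commands=[
    [0.5,0.006,-0.001,0,0,0,0],
    [0.5,0.012,-0.002,0,0,0,0],
    [0.5,0.014,-0.003,-0.002,0,0,0],
    [0.5,0.016,-0.004,-0.004,0,0,0],
    [0.5,0.016,-0.004,-0.004,0,0,0],
  ],
)

```text
time: 40.23
position: [0.5742, 0.1993, 0.0911]
tool_rot: [-0.355, -3.117, -0.001]
ft_force: [0.7, 0.5, -0.5]
grip_width: 0.598
grip_force: 8.8
```

jog_arm(
  commands=[
    [0.5,0.001,0,-0.002,0,0,0],
    [0.5,0.002,0,-0.004,0,0,0],
    [0.5,0.002,0,-0.004,0,0,0],
    [0.5,0.002,0,-0.004,0,0,0],
    [0.5,0.002,0,-0.004,0,0,0],
  ],
)

```text
time: 40.65
position: [0.5758, 0.1994, 0.0901]
tool_rot: [-0.355, -3.119, -0.001]
ft_force: [-0.6, -0.8, 0.6]
grip_width: 0.596
grip_force: 9.0
```

jog_arm(
  commands=[
    [0.65,0,0,0,0,0,0],
    [0.7,0,0,0,0,0,0],
    [0.75,0,0,0,0,0,0],
    [0.8,0,0,0,0,0,0],
    [0.82,0,0,0,0,0,0],
  ],
)

```text
time: 41.07
position: [0.5758, 0.1996, 0.09]
tool_rot: [-0.355, -3.119, -0.002]
ft_force: [0.1, -0.5, 0.6]
grip_width: 0.785
grip_force: 0.0
```

jog_arm(
  commands=[
    [0.82,0,0,0.02,0,0,0],
    [0.82,0,0,0.06,0,0,0],
    [0.82,0,0,0.12,0,0,0],
    [0.82,0,0,0.2,0,0,0],
    [0.82,0,0,0.25,0,0,0],
  ],
)

```text
time: 41.48
position: [0.5765, 0.2004, 0.2193]
tool_rot: [0.355, 3.121, 0.004]
ft_force: [0.4, 0.2, 0.5]
grip_width: 0.82
grip_force: 0.0
```

jog_arm(
  commands=[
    [0.98,0.01,-0.06,0,0,0,0.11],
    [0.98,0.02,-0.12,0,0,0,0.22],
    [0.98,0.03,-0.18,0,0,0,0.33],
    [0.98,0.04,-0.24,0,0,0,0.44],
    [0.98,0.049,-0.285,0,0,0,0.556],
  ],
)

```text
time: 41.9
position: [0.6008, 0.0537, 0.2159]
tool_rot: [0.102, -3.138, 0.002]
ft_force: [1.3, -1.0, -1.0]
grip_width: 0.972
grip_force: 0.0
```

jog_arm(
  commands=[
    [0.98,0.01,-0.06,0,0,0,0.11],
    [0.98,0.02,-0.12,0,0,0,0.22],
    [0.98,0.03,-0.18,0,0,0,0.33],
    [0.98,0.04,-0.24,0,0,0,0.44],
    [0.98,0.049,-0.285,0,0,0,0.556],
  ],
)

```text
time: 42.32
position: [0.625, -0.0891, 0.2158]
tool_rot: [0.555, -3.089, 0.002]
ft_force: [0.1, -0.4, -0.1]
grip_width: 0.981
grip_force: 0.0
```

jog_arm(
  commands=[
    [0.98,0.01,-0.06,0,0,0,0.11],
    [0.98,0.02,-0.12,0,0,0,0.22],
    [0.98,0.03,-0.18,0,0,0,0.33],
    [0.98,0.04,-0.24,0,0,0,0.44],
    [0.98,0.049,-0.285,0,0,0,0.556],
  ],
)

```text
time: 42.73
position: [0.6491, -0.2318, 0.2156]
tool_rot: [0.997, -2.976, 0.003]
ft_force: [0.4, -0.2, 0.5]
grip_width: 0.983
grip_force: 0.0
```

```bash
python3 see.py; python3 -c "
from h import *
s=ctrl.get_state();print(s['position'],s['tool_rot'],s['joint_positions'].round(2))
d=grab('top'); f=np.array(d['frame']); hsv=cv2.cvtColor(f,cv2.COLOR_RGB2HSV)
# split touching balls by distance transform peaks
m=cv2.inRange(hsv,np.array((5,150,110)),np.array((18,255,255)))[:, :260]
D=cv2.distanceTransform(m,cv2.DIST_L2,5); pk=(D==cv2.dilate(D,np.ones((11,11))))&(D>6)
for v,u in np.argwhere(pk): print(u,v,D[v,u],onz(d,u,v,.097).round(3))"
```

```text
top [189.8 173.8] [ 169  143   51   58 1386] [0.661 0.18  0.03 ] [0.644 0.171 0.097]
top [325.  183.6] [316 178  18  11 103] [ 0.637 -0.229  0.03 ] [ 0.622 -0.219  0.097]
scene [188.6 184.3] [180 176  18  17 221] [ 0.648 -0.229  0.03 ] [ 0.678 -0.172  0.097]
scene [281.8 259.7] [ 249  232   70   60 2093] [0.617 0.148 0.03 ] [0.649 0.174 0.097]
[ 0.64882255 -0.23500966  0.2145422 ] [ 0.98606192 -2.9786645   0.00299121] [ 0.91  0.56 -0.92  1.29  0.44  1.5   2.25]
```

jog_arm(
  commands=[
    [0.98,0,0.004,-0.07,0,0,0],
    [0.98,0,0.008,-0.14,0,0,0],
    [0.98,0,0.008,-0.2,0,0,0],
    [0.98,0,0.008,-0.25,0,0,0],
    [0.98,0,0.008,-0.27,0,0,0],
  ],
)

```text
time: 43.3
position: [0.647, -0.2219, 0.0766]
tool_rot: [0.999, -2.971, -0.005]
ft_force: [-0.5, -0.2, -0.8]
grip_width: 0.985
grip_force: 0.0
```

jog_arm(
  commands=[
    [0.98,0,0,0,0,0,0],
    [0.98,0,0,0,0,0,0],
    [0.98,0,0,0,0,0,0],
    [0.98,0,0,0,0,0,0],
    [0.98,0,0,0,0,0,0],
  ],
)

```text
time: 43.72
position: [0.6504, -0.2241, 0.082]
tool_rot: [0.998, -2.978, 0.003]
ft_force: [1.5, -0.2, -0.4]
grip_width: 0.98
grip_force: 0.0
```

```bash
python3 -c "
from h import *
d=grab('top'); s=grab('scene')
for q in(d,s):
  hsv=cv2.cvtColor(np.array(q['frame']),cv2.COLOR_RGB2HSV)
  m=cv2.inRange(hsv,np.array((4,130,90)),np.array((20,255,255)))
  if q is d: m[:,260:]=0
  D=cv2.distanceTransform(m,cv2.DIST_L2,5); D=cv2.GaussianBlur(D,(3,3),0); pk=(D==cv2.dilate(D,np.ones((9,9))))&(D>5.5)
  for v,u in np.argwhere(pk): print(u,v,D[v,u].round(1),onz(q,u,v,.097).round(3))
print(ctrl.get_state()['position'],ctrl.get_state()['joint_positions'].round(2))"
```

```text
185 152 8.8 [0.709 0.188 0.097]
178 174 6.5 [0.643 0.205 0.097]
195 186 6.4 [0.608 0.154 0.097]
178 191 8.8 [0.593 0.202 0.097]
190 187 6.1 [ 0.681 -0.16   0.097]
286 247 7.1 [0.616 0.155 0.097]
260 249 8.8 [0.668 0.118 0.097]
311 257 6.6 [0.591 0.214 0.097]
297 263 6.2 [0.628 0.204 0.097]
292 274 7.1 [0.657 0.216 0.097]
267 279 11.9 [0.71  0.188 0.097]
[ 0.64988007 -0.22419505  0.08119079] [ 0.9   0.64 -0.88  1.46  0.5   1.28  2.19]
```

jog_arm(
  commands=[
    [0.98,0,-0.004,-0.04,0,0,0],
    [0.98,0,-0.007,-0.08,0,0,0],
    [0.98,0,-0.007,-0.11,0,0,0],
    [0.98,0,-0.007,-0.126,0,0,0],
    [0.98,0,-0.007,-0.126,0,0,0],
  ],
)

```text
time: 44.23
position: [0.6478, -0.2271, 0.0147]
tool_rot: [0.997, -2.973, -0.003]
ft_force: [-1.3, -0.3, -0.1]
grip_width: 0.984
grip_force: 0.0
```

jog_arm(
  commands=[
    [0.8,0,0,0,0,0,0],
    [0.7,0,0,0,0,0,0],
    [0.6,0,0,0,0,0,0],
    [0.5,0,0,0,0,0,0],
    [0.5,0,0,0,0,0,0],
  ],
)

```text
time: 44.65
position: [0.6498, -0.2276, 0.0178]
tool_rot: [0.998, -2.977, 0.002]
ft_force: [0.2, -0.5, 0.6]
grip_width: 0.684
grip_force: 0.0
```

jog_arm(
  commands=[
    [0.5,0,0,0.0,0,0,0],
    [0.5,0,0,0.02,0,0,0],
    [0.5,0,0,0.08,0,0,0],
    [0.5,0,0,0.15,0,0,0],
    [0.5,0,0,0.23,0,0,0],
  ],
)

```text
time: 45.07
position: [0.6479, -0.2272, 0.1322]
tool_rot: [0.997, -2.973, -0.003]
ft_force: [-0.2, 0.0, -0.6]
grip_width: 0.63
grip_force: 9.3
```

```bash
python3 see.py|grep scene; python3 -c "
from h import *
s=ctrl.get_state();print(s['position'],s['tool_rot'],s['grip_width'],s['ft_force'],s['joint_positions'].round(2))
d=grab('scene');print(px(d,s['position']+[0,0,.013]))"
```

```text
scene [181.5 153.4] [172 144  19  19 261] [ 0.586 -0.362  0.03 ] [ 0.621 -0.293  0.097]
scene [281.8 259.7] [ 249  232   70   60 2097] [0.617 0.148 0.03 ] [0.649 0.174 0.097]
[ 0.65383889 -0.22758411  0.14073637] [-0.9959382   2.97187422 -0.01182633] 0.6331002196426297 [ 0.90834135  0.96143104 -0.68343479] [ 0.91  0.59 -0.91  1.4   0.47  1.36  2.21]
(np.float64(181.9772445604026), np.float64(155.2299846929527))
```

jog_arm(
  commands=[
    [0.5,0.01,0.047,0.04,0,0,-0.16],
    [0.5,0.02,0.095,0.08,0,0,-0.33],
    [0.5,0.03,0.142,0.11,0,0,-0.5],
    [0.5,0.04,0.19,0.11,0,0,-0.66],
    [0.5,0.047,0.237,0.11,0,0,-0.823],
  ],
)

```text
time: 45.63
position: [0.6731, -0.1077, 0.1875]
tool_rot: [0.332, -3.122, -0.0]
ft_force: [0.1, -0.0, -1.3]
grip_width: 0.629
grip_force: 9.3
```

jog_arm(
  commands=[
    [0.5,0.01,0.047,0,0,0,-0.16],
    [0.5,0.02,0.095,0,0,0,-0.33],
    [0.5,0.03,0.142,0,0,0,-0.5],
    [0.5,0.04,0.19,0,0,0,-0.66],
    [0.5,0.047,0.237,0,0,0,-0.823],
  ],
)

```text
time: 46.05
position: [0.6958, 0.0105, 0.1858]
tool_rot: [-0.343, -3.118, -0.001]
ft_force: [0.1, 0.8, -1.2]
grip_width: 0.629
grip_force: 9.3
```

jog_arm(
  commands=[
    [0.5,0.01,0.047,0,0,0,-0.16],
    [0.5,0.02,0.095,0,0,0,-0.33],
    [0.5,0.03,0.142,0,0,0,-0.5],
    [0.5,0.04,0.19,0,0,0,-0.66],
    [0.5,0.047,0.237,0,0,0,-0.823],
  ],
)

```text
time: 46.47
position: [0.7193, 0.1288, 0.1856]
tool_rot: [-1.002, -2.973, -0.0]
ft_force: [0.1, 0.1, 0.3]
grip_width: 0.628
grip_force: 9.3
```

jog_arm(
  commands=[
    [0.5,0,0,0,0,0,0],
    [0.5,0,0,0,0,0,0],
    [0.5,0,0,0,0,0,0],
    [0.5,0,0,0,0,0,0],
    [0.5,0,0,0,0,0,0],
  ],
)

```text
time: 46.88
position: [0.72, 0.1258, 0.1867]
tool_rot: [-0.999, -2.975, -0.001]
ft_force: [-0.1, -0.8, -0.8]
grip_width: 0.629
grip_force: 9.3
```

```bash
python3 see.py|grep scene; python3 -c "
from h import *
s=ctrl.get_state();print(s['position'],s['tool_rot'],s['grip_width'],s['ft_force'],s['joint_positions'].round(2))"
```

```text
scene [285.2 262.2] [ 252  232   67   61 1809] [0.615 0.159 0.03 ] [0.648 0.184 0.097]
[0.71994315 0.12637734 0.18691663] [-9.98985136e-01 -2.97566454e+00 -1.51798119e-03] 0.6315799307176494 [-0.65152328  0.65244405 -0.77436201] [ 0.23  0.6  -0.71  1.21  0.38  1.47  0.5 ]
```

jog_arm(
  commands=[
    [0.5,0,0.006,-0.04,0,0,0],
    [0.5,0,0.006,-0.08,0,0,0],
    [0.5,0,0.006,-0.11,0,0,0],
    [0.5,0,0.006,-0.14,0,0,0],
    [0.5,0,0.006,-0.16,0,0,0],
  ],
)

```text
time: 47.4
position: [0.7192, 0.1301, 0.1048]
tool_rot: [-0.997, -2.975, -0.0]
ft_force: [-0.2, -0.1, -2.0]
grip_width: 0.629
grip_force: 9.3
```

jog_arm(
  commands=[
    [0.5,0,0,-0.005,0,0,0],
    [0.5,0,0,-0.01,0,0,0],
    [0.5,0,0,-0.015,0,0,0],
    [0.5,0,0,-0.018,0,0,0],
    [0.5,0,0,-0.018,0,0,0],
  ],
)

```text
time: 47.82
position: [0.7201, 0.1312, 0.0985]
tool_rot: [-0.997, -2.977, -0.003]
ft_force: [-0.5, -0.1, -0.8]
grip_width: 0.628
grip_force: 9.3
```

jog_arm(
  commands=[
    [0.5,0,0,-0.002,0,0,0],
    [0.5,0,0,-0.004,0,0,0],
    [0.5,0,0,-0.006,0,0,0],
    [0.5,0,0,-0.008,0,0,0],
    [0.5,0,0,-0.008,0,0,0],
  ],
)

```text
time: 48.23
position: [0.7197, 0.1309, 0.0938]
tool_rot: [-0.996, -2.976, -0.002]
ft_force: [-0.4, 0.3, -0.6]
grip_width: 0.626
grip_force: 9.3
```

jog_arm(
  commands=[
    [0.5,0,0,-0.002,0,0,0],
    [0.5,0,0,-0.004,0,0,0],
    [0.5,0,0,-0.006,0,0,0],
    [0.5,0,0,-0.006,0,0,0],
    [0.5,0,0,-0.006,0,0,0],
  ],
)

```text
time: 48.65
position: [0.7197, 0.1309, 0.0909]
tool_rot: [-0.996, -2.976, -0.002]
ft_force: [0.0, -0.3, -1.4]
grip_width: 0.631
grip_force: 9.3
```

jog_arm(
  commands=[
    [0.5,0,0,-0.002,0,0,0],
    [0.5,0,0,-0.004,0,0,0],
    [0.5,0,0,-0.005,0,0,0],
    [0.5,0,0,-0.005,0,0,0],
    [0.5,0,0,-0.005,0,0,0],
  ],
)

```text
time: 49.07
position: [0.7197, 0.131, 0.0884]
tool_rot: [-0.996, -2.976, -0.002]
ft_force: [0.0, 0.3, -0.6]
grip_width: 0.627
grip_force: 9.3
```

jog_arm(
  commands=[
    [0.5,0,0,-0.002,0,0,0],
    [0.5,0,0,-0.004,0,0,0],
    [0.5,0,0,-0.005,0,0,0],
    [0.5,0,0,-0.005,0,0,0],
    [0.5,0,0,-0.005,0,0,0],
  ],
)

```text
time: 49.48
position: [0.7198, 0.1311, 0.0862]
tool_rot: [-0.996, -2.977, -0.003]
ft_force: [-0.3, -0.7, 0.2]
grip_width: 0.628
grip_force: 9.5
```

jog_arm(
  commands=[
    [0.5,0,0,-0.002,0,0,0],
    [0.5,0,0,-0.003,0,0,0],
    [0.5,0,0,-0.003,0,0,0],
    [0.5,0,0,-0.003,0,0,0],
    [0.5,0,0,-0.003,0,0,0],
  ],
)

```text
time: 49.9
position: [0.7198, 0.1311, 0.0848]
tool_rot: [-0.996, -2.977, -0.003]
ft_force: [-0.5, 0.2, 2.2]
grip_width: 0.634
grip_force: 9.9
```

Contact. Release, withdraw straight up, then pull back clear of everything.

jog_arm(
  commands=[
    [0.68,0,0,0,0,0,0],
    [0.72,0,0,0,0,0,0],
    [0.76,0,0,0,0,0,0],
    [0.8,0,0,0,0,0,0],
    [0.8,0,0,0,0,0,0],
  ],
)

```text
time: 50.32
position: [0.7199, 0.131, 0.0843]
tool_rot: [-0.996, -2.977, -0.003]
ft_force: [-0.0, -1.0, 0.6]
grip_width: 0.779
grip_force: 0.2
```

jog_arm(
  commands=[
    [0.8,0,0,0.02,0,0,0],
    [0.8,0,0,0.06,0,0,0],
    [0.8,0,0,0.12,0,0,0],
    [0.8,0,0,0.2,0,0,0],
    [0.8,0,0,0.28,0,0,0],
  ],
)

```text
time: 50.73
position: [0.719, 0.1306, 0.2258]
tool_rot: [-0.996, -2.975, -0.001]
ft_force: [1.5, 0.3, 0.9]
grip_width: 0.804
grip_force: 0.0
```

jog_arm(
  commands=[
    [0.8,-0.04,-0.06,0.02,0,0,0],
    [0.8,-0.08,-0.12,0.04,0,0,0],
    [0.8,-0.12,-0.18,0.04,0,0,0],
    [0.8,-0.16,-0.24,0.04,0,0,0],
    [0.8,-0.2,-0.3,0.04,0,0,0],
  ],
)

```text
time: 51.15
position: [0.6187, -0.0201, 0.2454]
tool_rot: [-0.996, -2.978, -0.002]
ft_force: [0.1, -1.5, 0.3]
grip_width: 0.798
grip_force: 0.0
```

jog_arm(
  commands=[
    [0.8,-0.03,-0.06,0,0,0,0],
    [0.8,-0.06,-0.12,0,0,0,0],
    [0.8,-0.08,-0.18,0,0,0,0],
    [0.8,-0.1,-0.24,0,0,0,0],
    [0.8,-0.1,-0.24,0,0,0,0],
  ],
)

```text
time: 51.57
position: [0.5672, -0.1483, 0.245]
tool_rot: [-1.013, -2.971, 0.007]
ft_force: [0.7, -1.8, -0.3]
grip_width: 0.799
grip_force: 0.0
```

```bash
python3 see.py c13.png; python3 -c "
from h import *
print(ctrl.get_state()['position'])"
```

```text
top [189.5 170.4] [ 167  142   53   59 1669] [0.671 0.182 0.03 ] [0.654 0.172 0.097]
scene [279.1 262.9] [ 245  232   74   68 2541] [0.629 0.15  0.03 ] [0.66  0.176 0.097]
[ 0.56928363 -0.14074922  0.24511879]
```

View pics/c13.png

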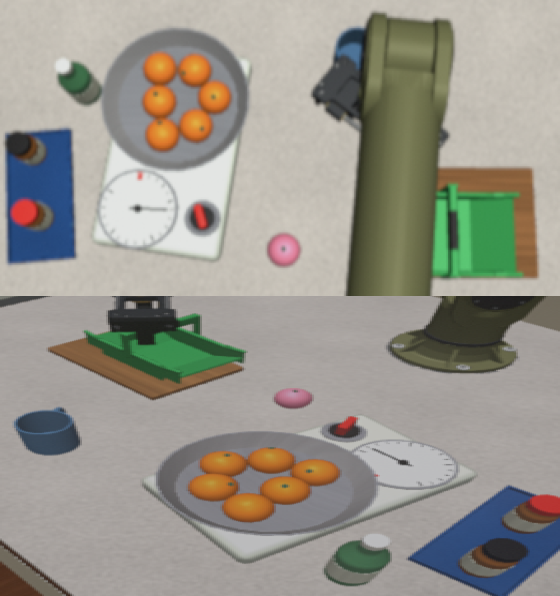

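All six clementines sit in the pan. The needle has swung about 90° clockwise, as expected for 0.6 kg. The trug is on the board, both jars are on the tray, and the robot touches nothing, so I'm handing in.

```bash
python3 -c "
from bench import ctrl
print(ctrl.close_job())"
```

```text
the job is handed in; nothing more can be done
None
```

The job is handed in: the spice jar is on the blue tray, the scale was zeroed to within about 1° with the pan empty, all six clementines are in the pan and the empty trug is back on the board, though the trug's side rested lightly on the pan rim for a moment while tipping.

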